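# Hang the large hook weight on the sprung force beam

### The job

Set up the force check on the bench stand: take the larger of the two hook weights by its tab, bring its hook in over the cross pin in the fork at the end of the sprung beam, and press it down until the pin is home in the hook and the sprung latch has snapped shut behind it. Tug it gently upward so that the latch lifts the beam a little, then lower it and leave the weight hanging freely and still. The beam is delicate: never press or pull it as far as its travel stops, and leave the small weight, the beaker and the jar where they are.

Things in the scene. Friction and masses are not known exactly. Their poses are not given: they have to be found in the camera images.
- stand: Grey bench stand, fixed: base plate 200 x 120 mm, top 16 mm up, with an aluminium column that carries the sprung beam. Origin on the bench under the base, z up. The beam points along the stand's -x axis, from the column to the fork at its free end, so the hook comes in along +x, in the stand's x-z plane.
- beam (a joint): Sprung beam: level steel lever, hinge 195 mm up. 0 = at rest; + = pin pressed down, - = pin pulled up (rad; 0.01 = 1.1 mm at the pin). It yields about 2 mm at the pin per newton, both ways, and springs back. Travel stops at +0.28 (30 mm, 15 N) and -0.16 (17 mm, 9 N): stay below +0.26 and above -0.14. The large weight alone makes it sag 0.07 to 0.11.
- pin (a point): Middle of the cross pin (moves with the beam): steel, 10 mm thick, along the stand's y axis, 110 mm from the hinge, 195 mm up at rest. It crosses a fork: gap 22 mm wide between two tines 5 mm thick and 16 mm high, which end 9 mm in front of the pin's middle (toward stand -x); the gap reaches 36 mm behind it.
- large_weight: Larger hook weight, loose, 0.4 to 0.6 kg, standing upright: steel disc 58 mm wide, 26 mm high, below a hook of 10 mm round bar in its x-z plane. Origin: centre of the underside, z up. The hook spans x = -18 to +24 mm, top 153 mm up; mouth down, throat 16 mm wide about x = 0. Shank on the -x side, bending under the mouth to x = 0 at 71 mm up; tip on the +x side, lower end 108 mm up, flared outward.
- mouth (a point): Point of the large weight below the hook's mouth, 91 mm over its underside, on its z axis: bring the hook in level, moving along its +x, with the pin's middle at this height (10 mm spare up and down) so that the pin passes under the tip and over the bend; then press straight down. Axes as those of the weight.
- bowl (a point): Point in the large weight's hook where the pin's middle lies when the hook is fully home: 138 mm over the underside, on its z axis, 47 mm above mouth. Axes as those of the weight (at rest the weight hangs with this point right above the disc's centre).
- tab (a point): Middle of the grey grip tab on top of the large weight's hook, 178 mm over the underside, on its z axis: 28 mm along x, 12 mm thick along y, 42 mm high (157 to 199 mm). Axes as those of the weight.
- latch (a joint): Sprung safety latch of the large weight: flap 16 mm long, pivoted on the shank, shutting the mouth 117 mm over the underside. 0 = shut; + = swung inward, up (rad, to 1.5); it opens only inward. The pin swings it to about 1.2, then it snaps back to 0; that takes 9 to 11 N, more than the weight gives, and the beam yields meanwhile. Once caught, the pin has about 14 mm of play between latch and bowl.
- small_weight: Smaller hook weight, loose, 0.25 kg: the same hook and tab, 199 mm tall in all, on a disc only 38 mm wide and 13 mm high. Origin: centre of its underside. To be left alone.
- beaker: Empty glass beaker, loose, 78 x 88 mm wide, 101 mm high. Origin: centre of its underside. To be left alone.
- amber_jar: Brown jar with a blue lid, loose, 56 mm wide, 80 mm high. Origin: centre of its underside. To be left alone.

How it is judged:
By the outcome, as a careful person would: the job done as asked, in the order asked, and still so for the second after the job is handed in, with the robot touching nothing.
It also fails if it takes over 72 s, if anything falls off the work surface, if the arm or the gripper's body presses on something with over 40 N, if the wrist force passes 120 N, or if a joint passes its speed limit or range.

### The arm

A 6-joint arm with a two-finger parallel gripper is mounted at the origin on a cart in front of the work surface, level with it; the furniture and walls round the work are solid. World frame = base frame: x ahead of the robot, y to its left, z up, the work surface at z = 0. Lengths are in m, angles in degrees, forces in N, time in s.
With the tool pointing down it reaches from about 0.4 to 0.825 m from the base axis. Payload 7 kg.
Tool frame: the origin (TCP) lies between the finger pads; the fingertips stand 19 mm ahead of it and the grasp point (between the pads) is the TCP; x points along the fingers, y is the direction in which the jaws open and shut, and the axes are right-handed (so a half turn about x gives the same grasp; the last joint's range is limited). The gripper opens to 88 mm and grips with 3 to 60 N. Pads are 19 mm wide; open, the fingers measure 130 mm over their backs; the gripper's body (78 mm by 193 mm) begins 47 mm behind the grasp point.
Start: joints at [-59.754, 20.546, 0.682, 0, -70.136, -16.507], TCP at [0.16, -0.656, 0.246] pointing down, gripper open.
Joint ranges: [-176.03, 176.03], [-82.01, 121.73], [-58.28, 71.71], [-173.87, 95.51], [-174.79, -0.11], [-173.66, 173.66]. Speed limits (degrees/s): [136.94, 136.94, 172.46, 180, 180, 180].

### API

Orientations are given as [roll, pitch, yaw] about the fixed x, y, z axes, in that order (R = Rz(yaw) Ry(pitch) Rx(roll)).
In Python, from plant import * gives the robot as it stands.
- The arm moves only by the tool step_arm, never from a script. Its argument "steps" is a list of rows, each a list of 2 entries, a list of its own where there are three numbers: the shift along the tool's x, y, z in units of 0.02 m (1.0 is 0.02 m), then the turn about the tool's x in units of 6 degrees (1.0 is 6 degrees). A call has 1 to 20 rows; each row shifts and turns the commanded pose from where the row before left it, along the tool's axes as they then stand; what a row does not reach is not made up. A row lasts 1/12 s, in which the tool goes at most 41.7 mm and 7.16 degrees, less where a joint would pass 70% of its speed; a pose out of reach is approached as far as the arm can. A call with a number of a shift or a turn outside -1 to 1 is refused whole. A call with a gripper value outside its range is refused whole. "fingers" is the closure, from 0 (fully open) to 1 (shut), set as the call begins (left out, the last holds). The fingers move at their own pace and stop on an object; "grip_force" is the grip in N (left out, the last holds). Time passes only in rows, so rows that do not move let the fingers close. It gives the time, the measured TCP pose, the force and the opening at its end, in the units of the state.
- get_state(): the state, without advancing time (a new reading comes with each control period).
- capture(name): name is "scene" or "side" or "wrist"; returns the picture (420x560x3 uint8, blue, green, red); there is no depth.
- camera_model(name): a dict with "intrinsics" (3x3 intrinsics, pixels), "dist_coeffs" ([k1, k2, p1, p2, k3] as OpenCV has them; the pictures are not rectified), "rvec" (rotation vector, rad) and "tvec" (3), from world to camera coordinates, as OpenCV has them. Camera axes: x right, y down, z forward; pixel columns grow to the right and rows downward; lengths in m; the calibration is good to about 2 mm. A picture is of the moment at which its call begins: read the wrist's pose just before it. camera_model takes no time and is no camera call; for the wrist camera it gives the pose at the moment of the call.
- close_job(): hands the job in, once; it reports no verdict.
The state is a dict: "time_s": time; "joints": joint angles; "qd": joint speeds; "joint_torque": joint torques, N m; "tcp_pos": TCP position; "eef_rot": TCP orientation; "contact_force": force on the tool from outside, world axes, zero at the start; "moment": the same for the moment, N m; "gripper_width": finger opening in m.
Only numpy, scipy, OpenCV 4.12 (cv2) and the standard library are available. Lean on these libraries where they do the work, as an engineer would, in place of code of your own. Each camera call takes 0.05 s, during which the arm holds its last target.

## Working session

There is one attempt and no reset: what is moved stays moved. The work goes in short steps, Python scripts to look and compute and a tool call to move; the robot and the scene stay as the last step left them, time stands still between calls to the robot, and variables do not carry over. Pictures are saved under pics/ and viewed, and the job is handed in when it is done.

Besides the shell and the picture viewer there is one more tool, called after ">>>" in YAML: its name, and indented under it one key for each argument. step_arm: Moves the arm, as the interface text tells. Its arguments: {"type":"object","properties":{"steps":{"type":"array","items":{"type":"array"}},"fingers":{"type":"number"},"grip_force":{"type":"number"}},"required":["steps"]}

```bash
ls; mkdir -p pics; python3 - <<'E'
from plant import *
import cv2
s=get_state();print(s)
for n in ("scene","side","wrist"):
    cv2.imwrite(f"pics/{n}0.png",capture(n)); m=camera_model(n); print(n,m)
E
```

```text
pics
{'time_s': 0.0, 'joints': array([-5.97535087e+01,  2.05910336e+01,  6.35114129e-01, -2.08467167e-02,
       -7.01357050e+01, -1.65067176e+01]), 'qd': array([ 0.04753561,  0.02336695, -0.01149795, -0.01006333, -0.00598076,
        0.02176767]), 'joint_torque': array([ 7.42756620e-04, -5.82722390e+01,  2.93063951e+01,  6.99760839e+00,
        6.91613270e-03, -1.00749439e-04]), 'tcp_pos': array([ 0.16019577, -0.65525322,  0.24463509]), 'eef_rot': array([ 94.43532733,  89.90630246, 108.16800178]), 'contact_force': array([0.23696553, 1.17357016, 0.44268258]), 'moment': array([-0.0408303 , -0.04903412,  0.02365242]), 'gripper_width': 0.08768045832498364}
scene {'intrinsics': array([[500.18919361,   0.        , 282.72695668],
       [  0.        , 500.18919361, 211.43974167],
       [  0.        ,   0.        ,   1.        ]]), 'dist_coeffs': array([-0.08999378,  0.        ,  0.        ,  0.        ,  0.        ]), 'rvec': array([ 0.96031041, -2.58300345,  0.92396035]), 'tvec': array([0.48083159, 0.30673789, 0.91247418])}
side {'intrinsics': array([[388.66900144,   0.        , 283.50020275],
       [  0.        , 388.66900144, 207.88349831],
       [  0.        ,   0.        ,   1.        ]]), 'dist_coeffs': array([0.01407975, 0.        , 0.        , 0.        , 0.        ]), 'rvec': array([ 0.1917286 , -2.51892207,  1.73977846]), 'tvec': array([0.58253913, 0.14442111, 0.92876564])}
wrist {'intrinsics': array([[362.99957909,   0.        , 275.41837045],
       [  0.        , 362.99957909, 206.56055912],
       [  0.        ,   0.        ,   1.        ]]), 'dist_coeffs': array([-0.04995648,  0.        ,  0.        ,  0.        ,  0.        ]), 'rvec': array([-1.82215515, -2.32216239, -0.33084095]), 'tvec': array([ 0.67265014, -0.03458947,  0.39056627])}
```

View pics/scene0.png

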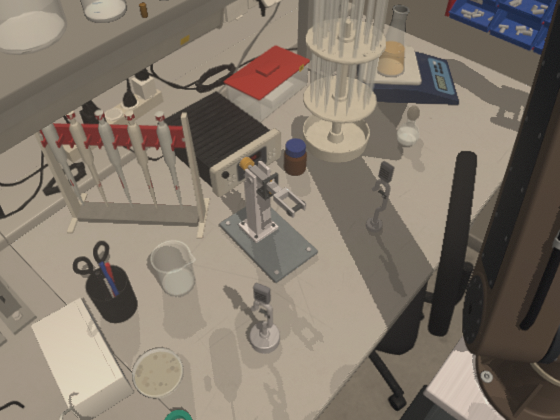

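View pics/side0.png

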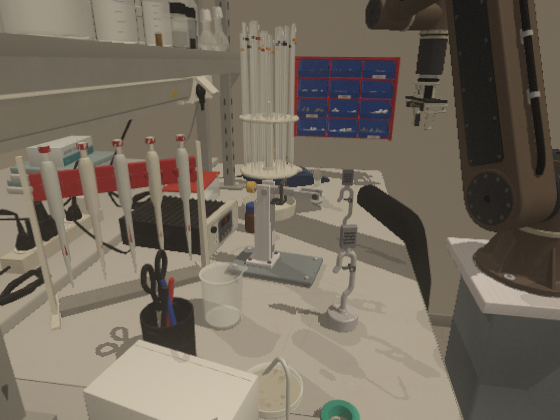

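View pics/wrist0.png

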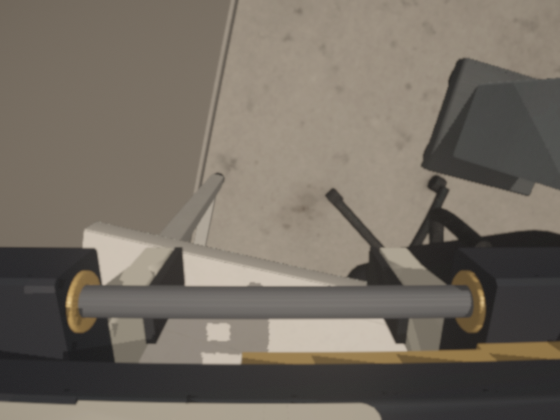

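```bash
python3 - <<'E'
import cv2
a=cv2.imread('pics/scene0.png');b=cv2.imread('pics/side0.png')
cv2.imwrite('pics/c1.png',cv2.resize(a[130:370,190:430],(800,800),interpolation=cv2.INTER_CUBIC)[:600])
cv2.imwrite('pics/c1b.png',cv2.resize(a[270:360,220:340],(800,600),interpolation=cv2.INTER_CUBIC))
cv2.imwrite('pics/c2.png',cv2.resize(b[160:340,180:420],(800,600),interpolation=cv2.INTER_CUBIC))
E
```

```text
(no output)
```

View pics/c1.png

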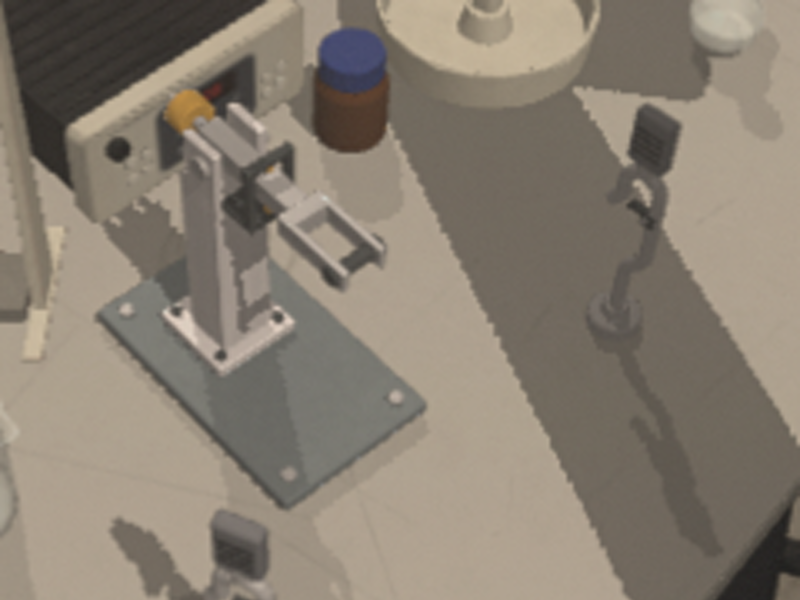

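View pics/c1b.png

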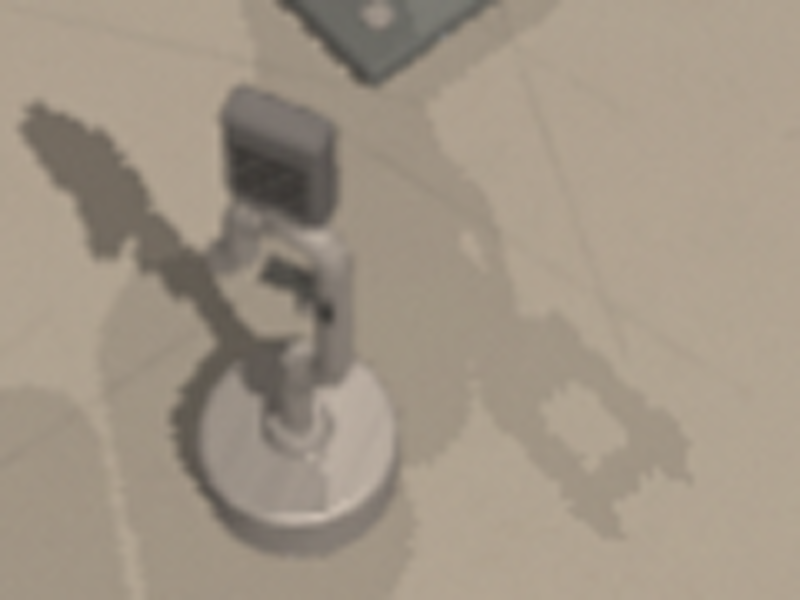

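View pics/c2.png

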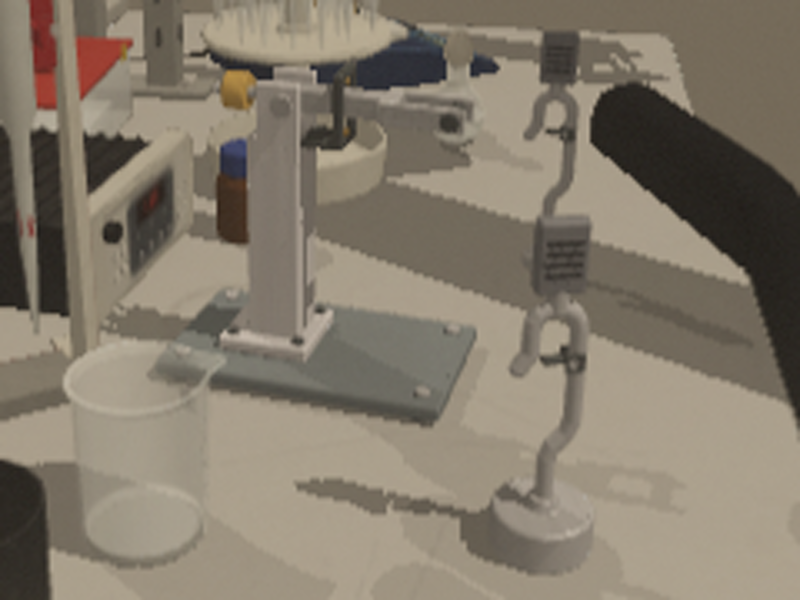

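```bash
cat > h.py <<'E'
import numpy as np, cv2
from plant import *
def M(n):
    m=camera_model(n); return m['intrinsics'],m['dist_coeffs'],cv2.Rodrigues(m['rvec'])[0],np.array(m['tvec']).ravel()
def ray(n,uv,m=None):
    K,d,R,t=m or M(n)
    p=cv2.undistortPoints(np.array([[uv]],float),K,d)[0,0]
    return -R.T@t, R.T@np.array([p[0],p[1],1])
def onz(n,uv,z,m=None):
    o,d=ray(n,uv,m); return o+d*(z-o[2])/d[2]
def tri(obs):
    A=np.zeros((3,3));b=np.zeros(3);L=[]
    for n,uv in obs:
        o,d=ray(n,uv);d/=np.linalg.norm(d);P=np.eye(3)-np.outer(d,d);A+=P;b+=P@o;L.append((o,P))
    x=np.linalg.solve(A,b);return x,[np.linalg.norm(P@(x-o))*1000 for o,P in L]
def proj(n,X):
    K,d,R,t=M(n);return cv2.projectPoints(np.array(X,float).reshape(-1,3),R,t,K,d)[0][:,0]
E
python3 - <<'E'
from h import *
np.set_printoptions(precision=4,suppress=True)
c1=lambda u,v:(190+u/3.3333-.35,130+v/3.3333-.35)
c1b=lambda u,v:(220+u/6.6667-.4,270+v/6.6667-.4)
c2=lambda u,v:(180+u/3.3333-.35,160+v/3.3333-.35)
for nm,p in dict(near=(286,498),right=(425,403),left=(99,314)).items():
    print(nm,onz('scene',c1(*p),.016)[:2])
for nm,p in dict(near=(434,415),right=(475,330),).items(): print('side',nm,onz('side',c2(*p),.016)[:2])
print('pin ends',tri([('scene',c1(337,272)),('side',c2(455,122))]))
print('pin mid z195',onz('scene',c1(355,258),.195))
print('hinge?')
print('disc top c scene',onz('scene',c1b(298,440),.026), 'side', onz('side',c2(543,507),.026))
print('disc top tri',tri([('scene',c1b(298,440)),('side',c2(543,507))]))
print('tab ctr',tri([('scene',c1b(280,157)),('side',c2(562,254))]))
print('small tab',tri([('scene',c1(654,140)),('side',c2(559,57))]))
# tab front face edges, lower
print('tab bl/br scene z157',onz('scene',c1b(232,200),.157),onz('scene',c1b(322,222),.157))
print('side',onz('side',c2(536,287),.157),onz('side',c2(583,292),.157))
for nm,a,b in [('tab tl',(228,115),(540,221)),('tab tr',(323,140),(586,226))]:
    print(nm,tri([('scene',c1b(*a)),('side',c2(*b))]))
print('hook tip',tri([('scene',c1b(225,262)),('side',c2(520,369))]))
print('shank',tri([('scene',c1b(338,340)),('side',c2(574,400))]))
print('jar',onz('scene',c1(352,60),.08),'beaker',onz('side',c2(142,380),.101))
E
```

```text
near [0.5082 0.1699]
right [0.4875 0.0577]
left [0.6987 0.1438]
side near [0.5063 0.1793]
side right [0.4865 0.0613]
pin ends (array([0.5051, 0.1267, 0.1963]), [np.float64(1.9115500573781752), np.float64(1.9115500573779922)])
pin mid z195 [0.5069 0.1109 0.195 ]
hinge?
disc top c scene [0.4377 0.282  0.026 ] side [0.438  0.2802 0.026 ]
disc top tri (array([0.4377, 0.2822, 0.0272]), [np.float64(0.4213269484201058), np.float64(0.42132694842019797)])
tab ctr (array([0.4386, 0.2804, 0.1804]), [np.float64(0.6945645873089266), np.float64(0.6945645873089635)])
small tab (array([ 0.4373, -0.087 ,  0.1799]), [np.float64(0.5443218620986894), np.float64(0.5443218620987763)])
tab bl/br scene z157 [0.4498 0.2877 0.157 ] [0.4284 0.2775 0.157 ]
side [0.4498 0.2736 0.157 ] [0.4256 0.2755 0.157 ]
tab tl (array([0.4496, 0.2873, 0.1999]), [np.float64(0.9218753228812169), np.float64(0.9218753228811001)])
tab tr (array([0.4276, 0.2761, 0.1951]), [np.float64(0.8678383659988406), np.float64(0.8678383659988345)])
hook tip (array([0.4557, 0.2866, 0.1151]), [np.float64(0.2792830245511196), np.float64(0.2792830245511692)])
shank (array([0.426 , 0.276 , 0.0929]), [np.float64(0.3215848164043787), np.float64(0.3215848164043047)])
jar [ 0.6857 -0.1041  0.08  ] beaker [0.6556 0.3067 0.101 ]
```

```bash
cat >> h.py <<'E'
from scipy.spatial.transform import Rotation as Rn
def toolR(s=None):
    s=s or get_state(); return Rn.from_euler('xyz',s['eef_rot'],degrees=True).as_matrix()
def plan(tgt,jawdeg=None):
    s=get_state();R=toolR(s);d=R.T@(np.array(tgt)-s['tcp_pos'])
    print('pos',s['tcp_pos'].round(4),'toolframe shift units',(d/.02).round(2))
    a=np.degrees(np.arctan2(R[1,1],R[0,1]));print('jaw yaw',a.round(2),'x axis',R[:,0].round(4),'z axis',R[:,2].round(3),'j',s['joints'].round(1),'t',s['time_s'])
    if jawdeg is not None:
        e=(jawdeg-a+90)%180-90; print('turn units (tool x, down => negative of yaw): ',(-e/6).round(2))
E
python3 - <<'E'
from h import *
for p in [(.30,-.45,.34),(.5,-.1,.34),(.40,.24,.34)]: plan(p,112)
E
```

```text
pos [ 0.1602 -0.6553  0.2448] toolframe shift units [-4.75  8.32  9.23]
jaw yaw 103.73 x axis [-4.0e-04  1.3e-03 -1.0e+00] z axis [ 0.971  0.237 -0.   ] j [-59.8  20.6   0.6  -0.  -70.1 -16.5] t 0.15
turn units (tool x, down => negative of yaw):  -1.38
pos [ 0.1602 -0.6553  0.2448] toolframe shift units [-4.73 22.95 23.09]
jaw yaw 103.73 x axis [-4.0e-04  1.3e-03 -1.0e+00] z axis [ 0.971  0.237 -0.   ] j [-59.8  20.6   0.6  -0.  -70.1 -16.5] t 0.15
turn units (tool x, down => negative of yaw):  -1.38
pos [ 0.1602 -0.6553  0.2448] toolframe shift units [-4.71 40.65 22.27]
jaw yaw 103.73 x axis [-4.0e-04  1.3e-03 -1.0e+00] z axis [ 0.971  0.237 -0.   ] j [-59.8  20.6   0.6  -0.  -70.1 -16.5] t 0.15
turn units (tool x, down => negative of yaw):  -1.38
```

>>> step_arm:
  steps:
    - [[-0.5,1,1],0]
    - [[-0.5,1,1],0]
    - [[-0.5,1,1],0]
    - [[-0.5,1,1],0]
    - [[-0.5,1,1],0]
    - [[-0.5,1,1],0]
    - [[-0.5,1,1],0]
    - [[-0.5,1,1],0]
    - [[-0.5,1,1],0]
    - [[-0.5,1,1],0]
    - [[0,1,1],0]
    - [[0,1,1],0]
    - [[0,1,1],0]
    - [[0,1,1],0]
    - [[0,1,1],0]
    - [[0,1,1],0]
    - [[0,1,1],0]
    - [[0,1,1],0]
    - [[0,1,1],0]
    - [[0,1,1],0]

```text
time_s: 1.82
tcp_pos: [0.4541, -0.1707, 0.3456]
eef_rot: [44.0, 90.0, 57.7]
contact_force: [0.2, 0.1, -0.1]
gripper_width: 0.0876
```

>>> step_arm:
  steps:
    - [[0,1,1],0]
    - [[0,1,0.5],0]
    - [[0,1,0],0]
    - [[0,1,0],0]
    - [[0,1,0],0]
    - [[0,1,0],0]
    - [[0,1,0],0]
    - [[0,0,0],0]
    - [[0,0,0],0]

```text
time_s: 2.57
tcp_pos: [0.4495, -0.0283, 0.3456]
eef_rot: [24.4, 90.0, 38.2]
contact_force: [0.0, -0.8, 0.3]
gripper_width: 0.0877
```

```bash
python3 - <<'E'
from h import *
plan((.4,.24,.34),112)
cv2.imwrite('pics/w1.png',capture('wrist'))
E
```

```text
pos [ 0.4495 -0.0283  0.3456] toolframe shift units [ 0.28 13.62  0.81]
jaw yaw 103.86 x axis [ 2.e-04  2.e-04 -1.e+00] z axis [0.971 0.24  0.   ] j [ 21.6  -4.4 -16.1  -0.  -78.3 -97.7] t 2.5667
turn units (tool x, down => negative of yaw):  -1.36
```

View pics/w1.png

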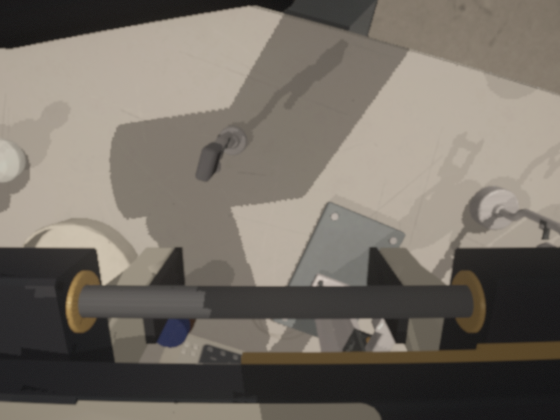

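>>> step_arm:
  steps:
    - [[0,1,0],-0.15]
    - [[0,1,0],-0.15]
    - [[0,1,0],-0.15]
    - [[0,1,0],-0.15]
    - [[0,1,0],-0.15]
    - [[0,1,0],-0.15]
    - [[0,1,0.5],-0.15]
    - [[0,1,0.5],-0.15]
    - [[0,0,0],0]
    - [[0,0,0],0]
    - [[0,0,0],0]

```text
time_s: 3.53
tcp_pos: [0.4223, 0.1301, 0.3453]
eef_rot: [-154.1, 90.0, -133.2]
contact_force: [0.1, -0.2, -1.1]
gripper_width: 0.0877
```

```bash
python3 - <<'E'
from h import *
m=M('wrist');print(ray('wrist',(275,206)))
# earlier wrist image corners computed with current? no
cv2.imwrite('pics/w2.png',cv2.resize(capture('wrist'),(800,600)))
plan((.438,.281,.34),112)
print(proj('wrist',[(.438,.281,.178),(.438,.281,.026),(.507,.111,.195)]))
E
```

```text
(array([0.35226648, 0.10471056, 0.48377294]), array([ 0.25753532,  0.09806946, -0.96128126]))
pos [0.4222 0.1299 0.3454] toolframe shift units [0.27 6.78 3.43]
jaw yaw 110.88 x axis [-3.e-04 -4.e-04 -1.e+00] z axis [ 0.934  0.356 -0.   ] j [  42.8   -5.3  -17.     0.   -78.4 -112. ] t 3.5833
turn units (tool x, down => negative of yaw):  -0.19
[[419.7992838  263.36453181]
 [376.29964725 214.51289606]
 [219.1763507  275.9887704 ]]
```

View pics/w2.png

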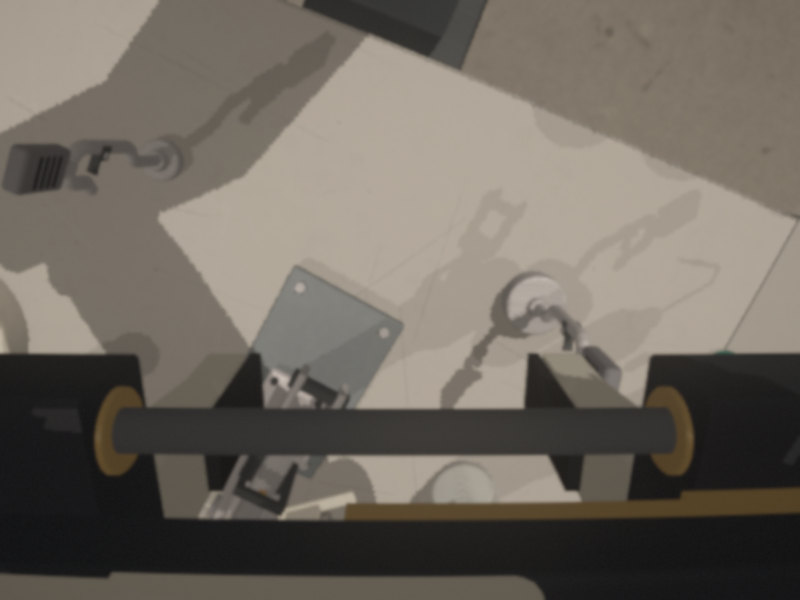

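>>> step_arm:
  steps:
    - [[-0.5,1,-1],0]
    - [[-0.5,1,-1],0]
    - [[0,0,0],0]
    - [[0,0,0],0]
    - [[0,0,0],0]

```text
time_s: 4.0
tcp_pos: [0.3706, 0.1533, 0.3656]
eef_rot: [31.1, 90.0, 52.0]
contact_force: [-0.2, 0.2, 0.2]
gripper_width: 0.0873
```

```bash
python3 - <<'E'
from h import *
im=capture('wrist')
cv2.imwrite('pics/w3raw.png',im)
np.save('w3.npy',np.array([*camera_model('wrist')['rvec'].ravel(),*np.array(camera_model('wrist')['tvec']).ravel()]))
cv2.imwrite('pics/w3.png',cv2.resize(im[120:320,120:520],(800,400),interpolation=cv2.INTER_CUBIC))
plan((.438,.281,.34),112)
print(proj('wrist',[(.438,.281,.178),(.438,.281,.026),(.507,.111,.195)]))
E
```

```text
pos [0.3707 0.1532 0.3653] toolframe shift units [1.26 4.77 5.42]
jaw yaw 110.9 x axis [-2.e-04 -2.e-04 -1.e+00] z axis [ 0.934  0.357 -0.   ] j [  51.   -10.2  -18.4   -0.   -81.8 -120.1] t 4.05
turn units (tool x, down => negative of yaw):  -0.18
[[368.40540634 291.22914233]
 [341.93703377 237.24523703]
 [182.64560493 303.51362892]]
```

View pics/w3.png

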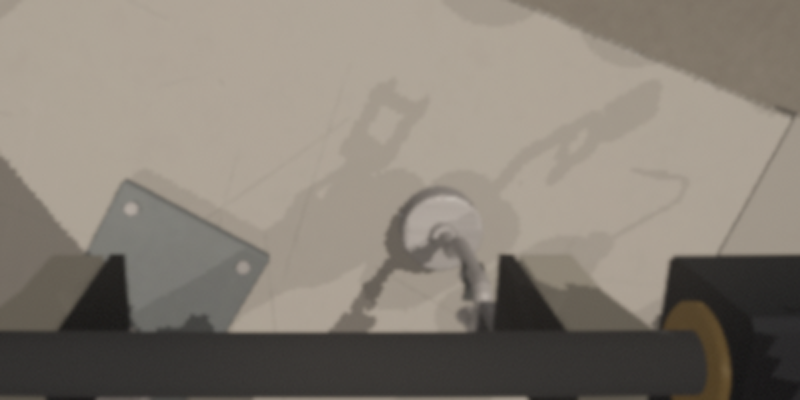

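>>> step_arm:
  steps:
    - [[0,0,1],0]
    - [[0,0,1],0]
    - [[0,0,1],0]
    - [[0,0,1],0]
    - [[0,0,1],0]
    - [[0,0,1],0]
    - [[0,0,0],0]
    - [[0,0,0],0]
    - [[0,0,0],0]

```text
time_s: 4.8
tcp_pos: [0.4827, 0.1958, 0.3646]
eef_rot: [-159.2, 89.9, -138.4]
contact_force: [-0.2, -0.5, 0.3]
gripper_width: 0.0874
```

```bash
python3 - <<'E'
from h import *
im=cv2.imread('pics/w3raw.png')
K,d,_,_=M('wrist');v=np.load('w3.npy');m=(K,d,cv2.Rodrigues(v[:3])[0],v[3:])
a=onz('wrist',(182.3,209.8),.016,m);b=onz('wrist',(254.3,247.8),.016,m);print(a,b,np.linalg.norm(a-b),np.degrees(np.arctan2(*(b-a)[[1,0]]))-90)
a=onz('wrist',(185,224),.018,m);b=onz('wrist',(241,253.5),.018,m);print(a,b,np.linalg.norm(a-b),np.degrees(np.arctan2(*(b-a)[[1,0]]))-90)
im=capture('wrist')
cv2.imwrite('pics/w4raw.png',im)
np.save('w4.npy',np.array([*camera_model('wrist')['rvec'].ravel(),*np.array(camera_model('wrist')['tvec']).ravel()]))
cv2.imwrite('pics/w4.png',cv2.resize(im[0:280,100:500],(800,560),interpolation=cv2.INTER_CUBIC))
plan((.438,.281,.34),112)
E
```

```text
[0.48335115 0.05788953 0.016     ] [0.50108104 0.17218526 0.016     ] 0.11566271403763549 -8.817614834073169
[0.50137636 0.06786035 0.018     ] [0.51552344 0.15704508 0.018     ] 0.09029980779366802 -9.01353919760929
pos [0.4825 0.1959 0.3651] toolframe shift units [ 1.25  4.77 -0.56]
jaw yaw 110.88 x axis [-8.e-04 -7.e-04 -1.e+00] z axis [ 0.934  0.356 -0.001] j [  43.7    2.6   -6.8   -0.   -80.7 -112.8] t 4.85
turn units (tool x, down => negative of yaw):  -0.19
```

View pics/w4.png

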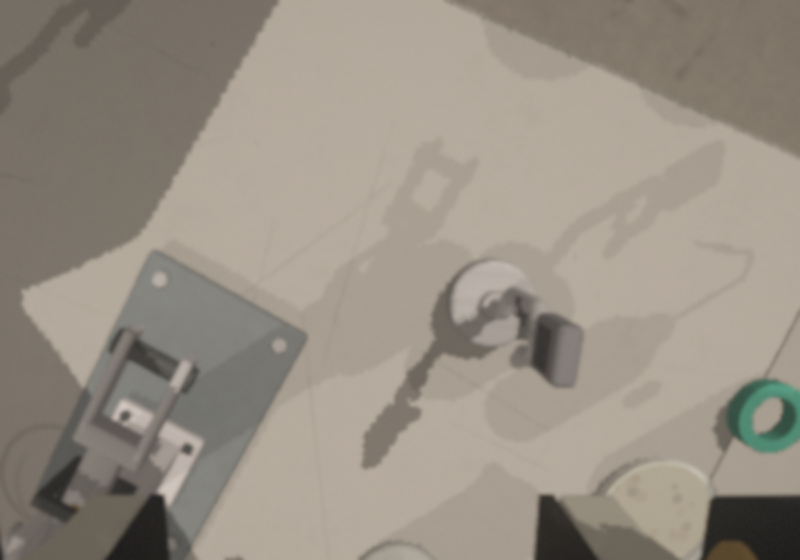

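```bash
python3 - <<'E'
import cv2
im=cv2.imread('pics/w4raw.png')
a=cv2.resize(im[155:215,140:220],(800,600),interpolation=cv2.INTER_CUBIC)
b=cv2.resize(im[120:210,320:440],(800,600),interpolation=cv2.INTER_CUBIC)
cv2.imwrite('pics/z1.png',a);cv2.imwrite('pics/z2.png',b)
E
```

```text
(no output)
```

View pics/z1.png

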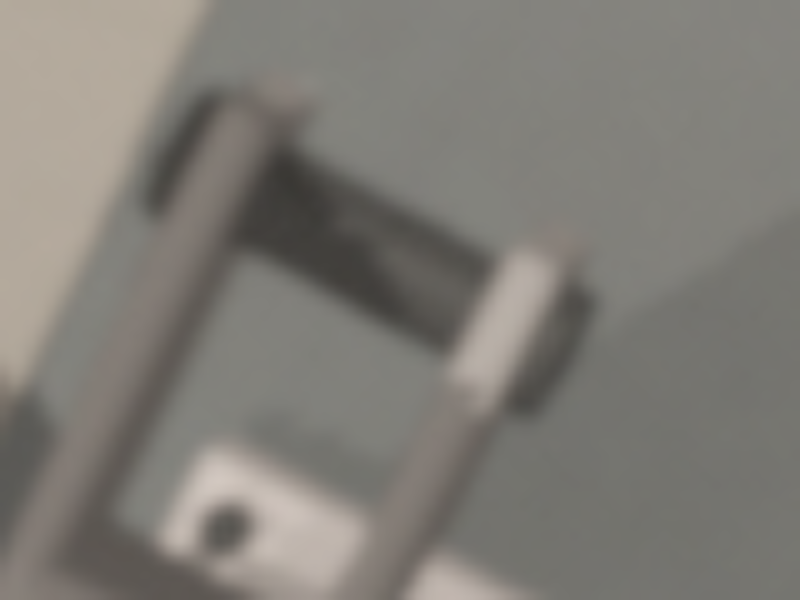

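View pics/z2.png

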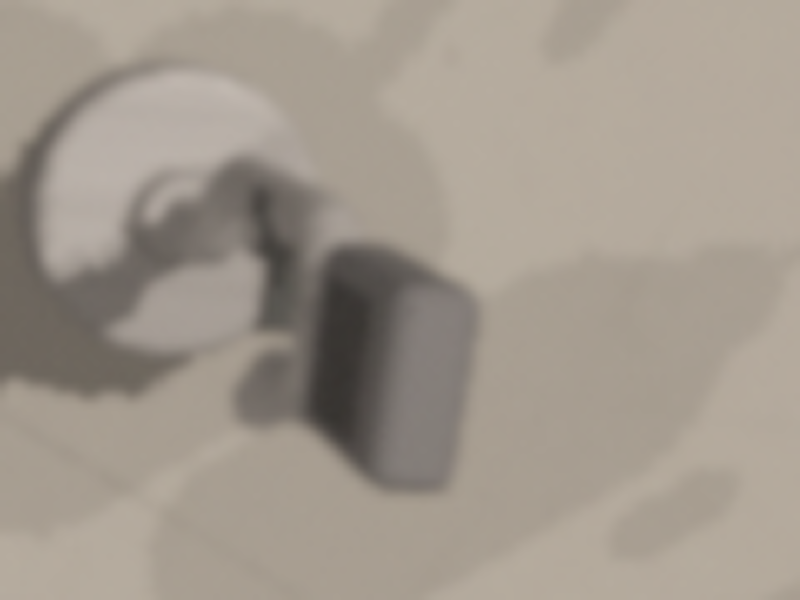

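```bash
python3 - <<'E'
from h import *
K,d,_,_=M('wrist');v=np.load('w4.npy');m=(K,d,cv2.Rodrigues(v[:3])[0],v[3:])
z1=lambda u,v:(140+u/10-.45,155+v/10-.45)
z2=lambda u,v:(320+u/6.667-.42,120+v/6.667-.42)
w4=lambda u,v:(100+u/2-.25,v/2-.25)
P=lambda p,z:onz('wrist',p,z,m)
yaw=lambda a,b:np.degrees(np.arctan2(b[1]-a[1],b[0]-a[0]))
print('pin',P(z1(370,250),.195))
a,b=P(z1(265,200),.195),P(z1(475,305),.195);print('pin dir',yaw(a,b)-90)
a,b=P(z1(248,105),.203),P(z1(90,450),.203);print('tineL',yaw(a,b))
a,b=P(z1(540,250),.203),P(z1(380,540),.203);print('tineR',yaw(a,b))
a,b=P(w4(306,338),.016),P(w4(195,557),.016);print('plate x',a,yaw(a,b))
a,b=P(w4(155,250),.016),P(w4(306,338),.016);print('plate y',a,b,yaw(a,b)-90)
print('tab top',P(z2(423,388),.199)); a,b=P(z2(437,288),.199),P(z2(408,488),.199);print(yaw(a,b),np.linalg.norm(a-b))
a,b=P(z2(400,285),.199),P(z2(375,480),.199);print(yaw(a,b))
a,b=P(z2(475,305),.199),P(z2(447,485),.199);print(yaw(a,b))
print('disc top',P(z2(172,210),.026))
E
```

```text
pin [0.503342   0.11348291 0.195     ]
pin dir -6.910405876323708
tineL -7.5679261331380285
tineR -10.326786073600497
plate x [0.50469195 0.17319834 0.016     ] -6.564674809643554
plate y [0.48489231 0.05983934 0.016     ] [0.50469195 0.17319834 0.016     ] -9.907518975983749
tab top [0.43745752 0.27914294 0.199     ]
17.283902444592016 0.026265229702116918
18.007470957970362
16.937829638676643
disc top [0.43713432 0.27884495 0.026     ]
```

>>> step_arm:
  steps:
    - [[0,1,0],0.1]
    - [[0,1,0],0.1]
    - [[0,1,0],0.1]
    - [[0,1,-0.5],0.1]
    - [[0,0.6,0],0]
    - [[0,0,0],0]
    - [[0,0,0],0]
    - [[0,0,0],0]

```text
time_s: 5.52
tcp_pos: [0.4419, 0.2795, 0.3658]
eef_rot: [9.3, 90.0, 27.9]
contact_force: [0.1, -0.9, -0.6]
gripper_width: 0.0874
```

```bash
python3 - <<'E'
from h import *
plan((.4375,.2795,.178),108.5)
E
```

```text
pos [0.4419 0.2795 0.3658] toolframe shift units [ 9.39  0.07 -0.21]
jaw yaw 108.57 x axis [ 3.e-04  2.e-04 -1.e+00] z axis [0.948 0.318 0.   ] j [  53.8    2.7   -6.6    0.   -80.7 -125.3] t 5.5167
turn units (tool x, down => negative of yaw):  0.01
```

>>> step_arm:
  steps:
    - [[1,0.05,-0.2],0]
    - [[1,0,0],0]
    - [[1,0,0],0]
    - [[1,0,0],0]
    - [[1,0,0],0]
    - [[1,0,0],0]
    - [[1,0,0],0]
    - [[1,0,0],0]
    - [[0.8,0,0],0]
    - [[0.5,0,0],0]
    - [[0,0,0],0]
    - [[0,0,0],0]

```text
time_s: 6.52
tcp_pos: [0.4382, 0.2792, 0.1798]
eef_rot: [-113.4, 90.0, -94.9]
contact_force: [0.3, -0.3, 1.1]
gripper_width: 0.0875
```

```bash
python3 - <<'E'
from h import *
plan((.4375,.2795,.178),108.5)
a=capture('scene');b=capture('side')
o=np.hstack([cv2.resize(a[260:360,210:330],(400,333)),cv2.resize(b[200:340,280:420],(333,333))])
cv2.imwrite('pics/g1.png',o)
E
```

```text
pos [0.4382 0.2792 0.1798] toolframe shift units [ 0.09  0.03 -0.03]
jaw yaw 108.52 x axis [-1.e-04 -6.e-04 -1.e+00] z axis [ 0.948  0.318 -0.   ] j [  54.2    9.1  -24.1    0.   -56.8 -125.7] t 6.5167
turn units (tool x, down => negative of yaw):  0.0
```

View pics/g1.png

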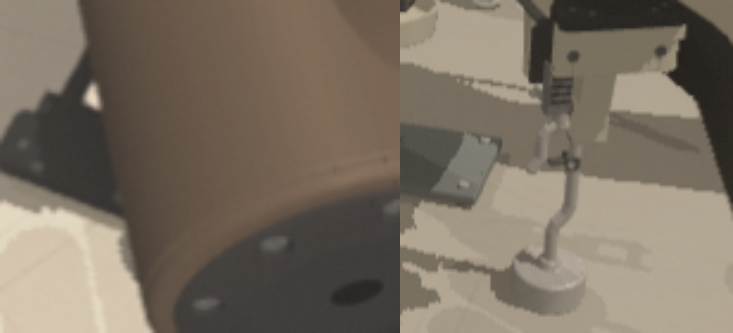

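>>> step_arm:
  steps:
    - [[0,0,0],0]
    - [[0,0,0],0]
    - [[0,0,0],0]
    - [[0,0,0],0]
    - [[0,0,0],0]
    - [[0,0,0],0]
    - [[0,0,0],0]
    - [[0,0,0],0]
    - [[0,0,0],0]
    - [[0,0,0],0]
  fingers: 1
  grip_force: 50

```text
time_s: 7.45
tcp_pos: [0.4378, 0.2796, 0.1795]
eef_rot: [-143.2, 90.0, -124.6]
contact_force: [-0.1, 0.3, -0.6]
gripper_width: 0.0266
```

>>> step_arm:
  steps:
    - [[0,0,0],0]
    - [[-0.3,0,0],0]
    - [[-0.7,0,0],0]
    - [[-0.5,0,0],0]
    - [[0,0,0],0]
    - [[0,0,0],0]
    - [[0,0,0],0]
    - [[0,0,0],0]

```text
time_s: 8.12
tcp_pos: [0.4373, 0.2792, 0.2087]
eef_rot: [-159.6, 89.9, -141.1]
contact_force: [-0.3, -0.3, -6.4]
gripper_width: 0.0118
```

```bash
python3 - <<'E'
from h import *
plan((.4375,.2795,.178),81.3)
s=get_state();print(s['gripper_width'],s['contact_force'],s['moment'])
b=capture('side');cv2.imwrite('pics/g2.png',cv2.resize(b[150:340,240:430],(600,600),interpolation=cv2.INTER_CUBIC))
E
```

```text
pos [0.4373 0.2792 0.2087] toolframe shift units [1.53 0.01 0.02]
jaw yaw 108.53 x axis [-0.0012 -0.001  -1.    ] z axis [ 0.948  0.318 -0.001] j [  54.2    7.5  -21.9   -0.   -60.7 -125.7] t 8.1167
turn units (tool x, down => negative of yaw):  4.54
0.011796492317695988 [-0.28005869 -0.29434165 -6.36643555] [ 0.00403128 -0.0122265  -0.01137752]
```

View pics/g2.png

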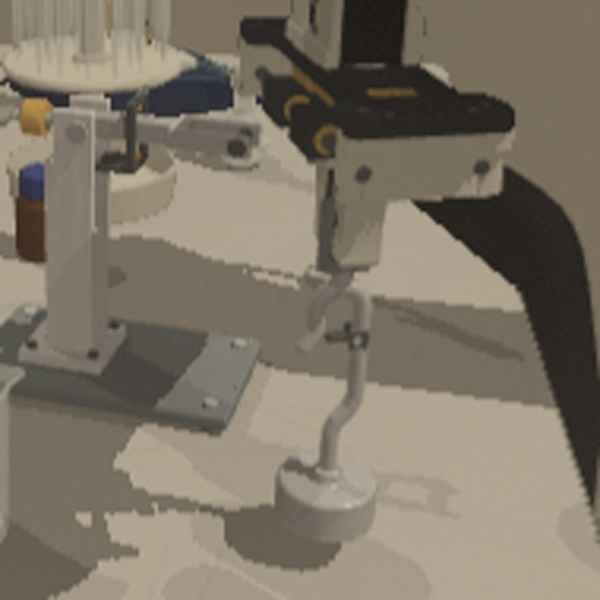

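>>> step_arm:
  steps:
    - [[-0.5,0,0],0.3]
    - [[-0.5,0,0],0.5]
    - [[-0.5,0,0],0.5]
    - [[-0.5,0,0],0.5]
    - [[-0.5,0,0],0.5]
    - [[-0.5,0,0],0.5]
    - [[-0.5,0,0],0.5]
    - [[-0.25,0,0],0.5]
    - [[0,0,0],0.5]
    - [[0,0,0],0.24]
    - [[0,0,0],0]
    - [[0,0,0],0]
    - [[0,0,0],0]

```text
time_s: 9.25
tcp_pos: [0.4376, 0.2795, 0.2842]
eef_rot: [-122.6, 90.0, -131.2]
contact_force: [-0.4, 0.4, -6.2]
gripper_width: 0.0117
```

```bash
python3 - <<'E'
from h import *
plan((.4407,.1218,.2837),81.3)
s=get_state();print(s['gripper_width'],s['contact_force'],s['moment'])
E
```

```text
pos [0.4376 0.2795 0.2842] toolframe shift units [ 0.03 -7.77  1.34]
jaw yaw 81.36 x axis [-5.e-04 -6.e-04 -1.e+00] z axis [ 0.989 -0.15  -0.   ] j [  54.2    4.4  -15.2   -0.   -70.5 -152.9] t 9.25
turn units (tool x, down => negative of yaw):  0.01
0.011738398407269207 [-0.39322302  0.37569825 -6.16279223] [-0.01104213 -0.02097022  0.03931692]
```

>>> step_arm:
  steps:
    - [[0,-0.4,0],0]
    - [[0,-0.7,0.1],0]
    - [[0,-0.7,0.1],0]
    - [[0,-0.7,0.1],0]
    - [[0,-0.7,0.1],0]
    - [[0,-0.7,0.1],0]
    - [[0,-0.7,0.1],0]
    - [[0,-0.7,0.1],0]
    - [[0,-0.7,0.1],0]
    - [[0,-0.7,0.1],0]
    - [[0,-0.6,0.1],0]
    - [[0,-0.4,0.1],0]
    - [[0,0,0],0]
    - [[0,0,0],0]
    - [[0,0,0],0]

```text
time_s: 10.5
tcp_pos: [0.4364, 0.1242, 0.2846]
eef_rot: [72.2, 90.0, 63.5]
contact_force: [-0.3, 0.5, -6.0]
gripper_width: 0.012
```

```bash
python3 - <<'E'
from h import *
plan((.505,.112,.2837),81.3)
for n in ('scene','side','wrist'):
    cv2.imwrite(f'pics/a_{n}.png',capture(n))
a=cv2.imread('pics/a_scene.png');b=cv2.imread('pics/a_side.png')
print(proj('scene',(.505,.112,.195)),proj('side',(.505,.112,.195)),proj('wrist',(.505,.112,.195)))
cv2.imwrite('pics/a1.png',cv2.resize(b[150:300,220:420],(800,600),interpolation=cv2.INTER_CUBIC))
cv2.imwrite('pics/a2.png',cv2.resize(a[130:310,200:440],(800,600),interpolation=cv2.INTER_CUBIC))
E
```

```text
pos [0.4364 0.1242 0.2846] toolframe shift units [ 0.04 -0.08  3.48]
jaw yaw 81.28 x axis [ 1.e-04  3.e-04 -1.e+00] z axis [ 0.988 -0.152  0.   ] j [  40.9   -2.4  -22.1   -0.   -70.3 -139.6] t 10.5
turn units (tool x, down => negative of yaw):  -0.0
[[296.54418206 207.9141182 ]] [[315.92455494 194.05914018]] [[270.50065916 312.76297266]]
```

View pics/a1.png

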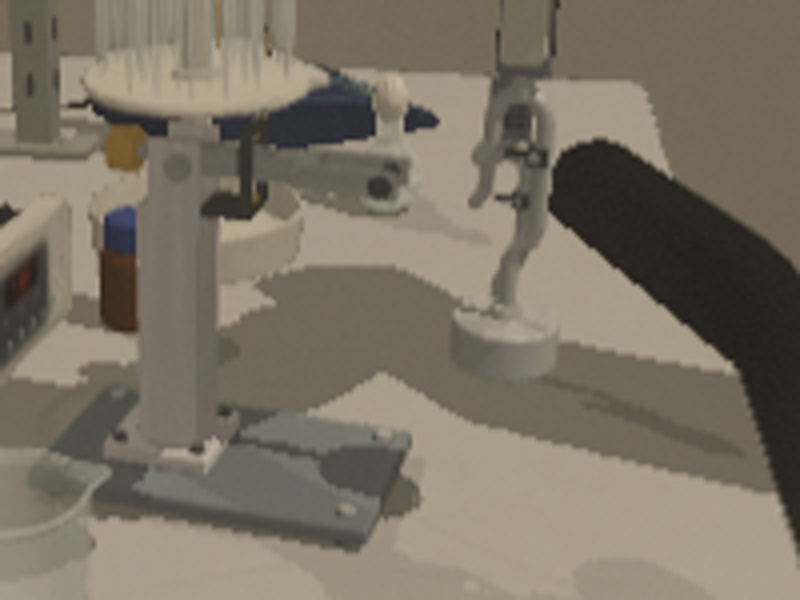

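View pics/a2.png

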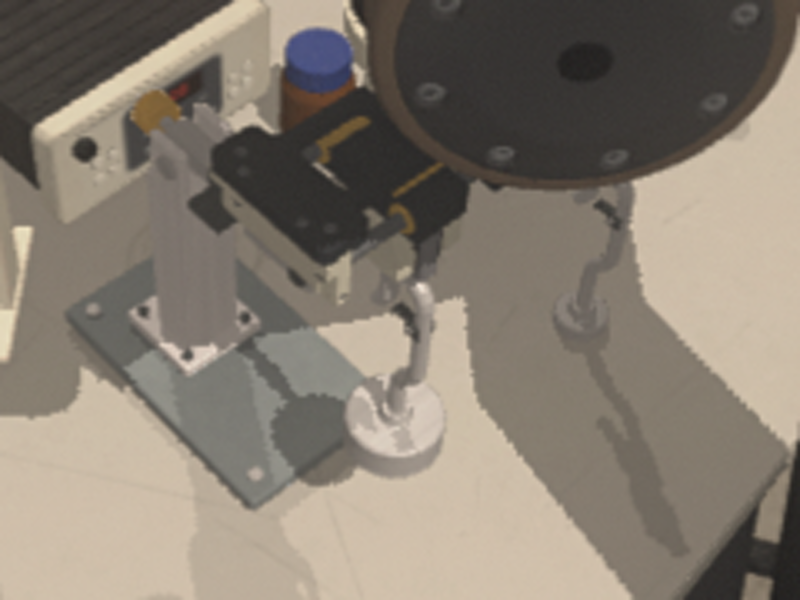

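View pics/a_wrist.png

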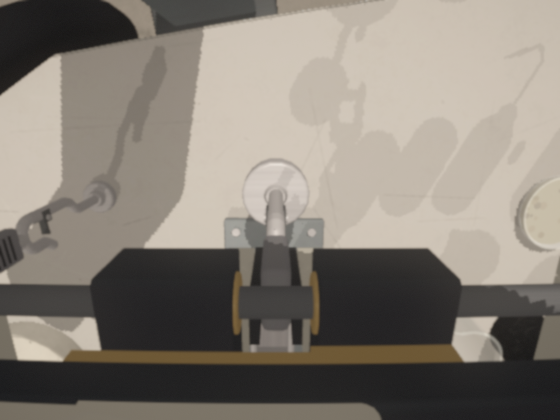

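```bash
python3 - <<'E'
from h import *
s=get_state();R=toolR(s)
L=lambda X:(R.T@(X-s['tcp_pos'])*1000).round(1)
for nm,p,z in [('scrL',(235,232),.018),('scrR',(312.5,231),.018),('edgeL',(223,232),.016),('edgeR',(324,232),.016),('disc',(276,191),s['tcp_pos'][2]-.1797+.026)]: print(nm,L(onz('wrist',p,z)))
b=lambda u,v:(220+u/4-.4,150+v/4-.4)
print('mouth/pin side px',proj('side',[s['tcp_pos']-[0,0,.0887],s['tcp_pos']-[0,0,.0417],(.505,.112,.195)]))
print('pin seen', b(378,185))
E
```

```text
scrL [266.5 -46.2  73.1]
scrR [266.5  45.7  71.8]
edgeL [268.5 -60.7  73.8]
edgeR [268.5  59.7  73.8]
disc [153.7   2.   -4.3]
mouth/pin side px [[348.89168258 197.47602771]
 [350.51797487 175.4837698 ]
 [315.92455494 194.05914018]]
pin seen (314.1, 195.85)
```

>>> step_arm:
  steps:
    - [[0,0,0.2],0]
    - [[0,0,0.4],0]
    - [[0,0,0.4],0]
    - [[0,0,0.4],0]
    - [[0,0,0.4],0]
    - [[0,0,0.4],0]
    - [[0,0,0.4],0]
    - [[0,0,0.4],0]
    - [[0,0,0.2],0]
    - [[0,0,0.1],0]
    - [[0,0,0],0]
    - [[0,0,0],0]
    - [[0,0,0],0]

```text
time_s: 11.73
tcp_pos: [0.5011, 0.1141, 0.2846]
eef_rot: [148.2, 90.0, 139.5]
contact_force: [-0.7, -0.1, -4.8]
gripper_width: 0.0116
```

```bash
python3 - <<'E'
from h import *
plan((.505,.112,.2837),81.3)
s=get_state();print(s['contact_force'],s['moment'])
for n in ('scene','side','wrist'):
    cv2.imwrite(f'pics/b_{n}.png',capture(n))
a=cv2.imread('pics/b_scene.png');b=cv2.imread('pics/b_side.png')
cv2.imwrite('pics/b1.png',cv2.resize(b[150:250,260:380],(800,600),interpolation=cv2.INTER_CUBIC))
cv2.imwrite('pics/b2.png',cv2.resize(a[160:280,230:390],(800,600),interpolation=cv2.INTER_CUBIC))
E
```

```text
pos [0.5011 0.1141 0.2846] toolframe shift units [ 0.04 -0.07  0.21]
jaw yaw 81.31 x axis [-1.e-04  1.e-04 -1.e+00] z axis [ 0.989 -0.151 -0.   ] j [  34.7    3.8  -15.8   -0.   -70.4 -133.4] t 11.7333
turn units (tool x, down => negative of yaw):  0.0
[-0.6866202  -0.05903303 -4.82060953] [-0.03150926  0.08312747  0.01698625]
```

View pics/b1.png

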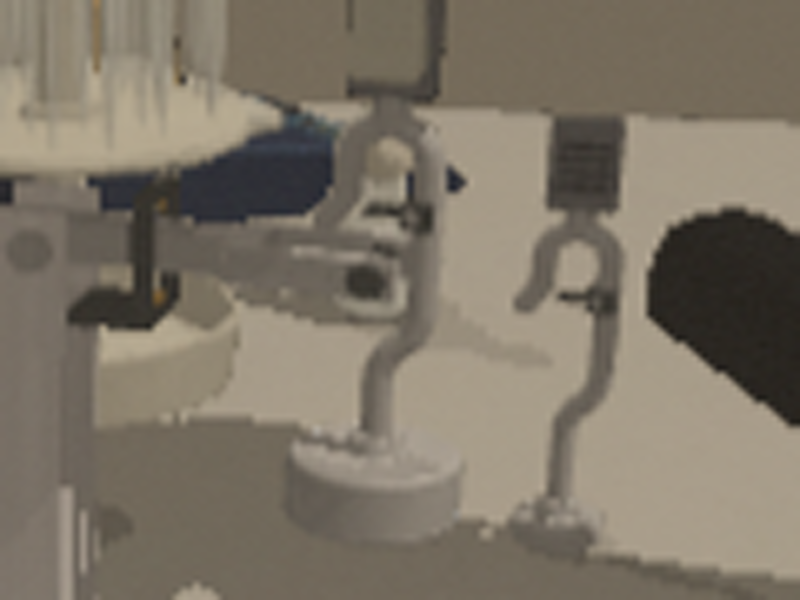

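View pics/b2.png

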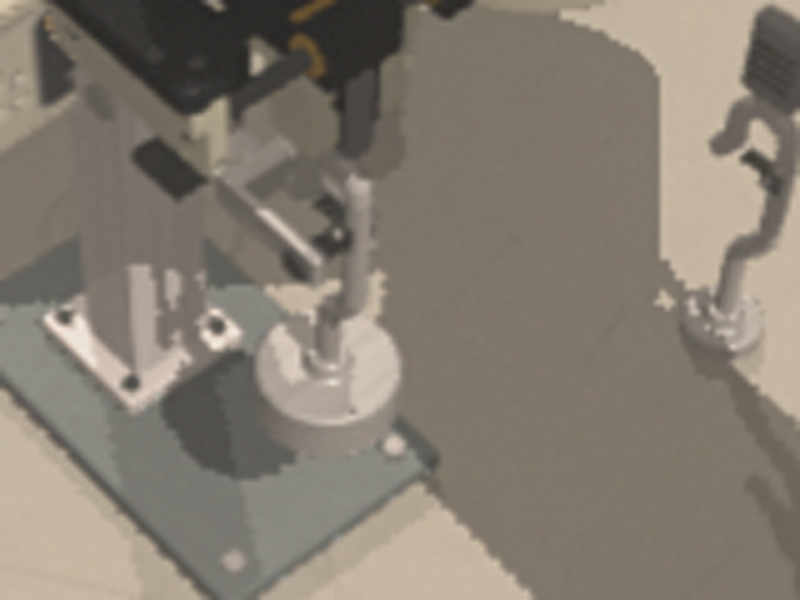

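```bash
python3 - <<'E'
from h import *
s=get_state();t=s['tcp_pos'];R=toolR(s);ex=R[:,2];ey=R[:,1]
print('bowl,mouth,disc top',proj('side',[t-[0,0,.0417],t-[0,0,.0887],t-[0,0,.1537]]).round(1))
for x in (.501,.503,.505,.507):
    P=np.array([x,.1125-.151*(x-.505),.195])
    print(x,'mid',proj('side',P).round(1),'caps',[proj('side',P+k*.018*ey)[0].round(1) for k in(1,-1)])
# shank outer: at -18..-8 ; tip
for h,x in ((.125,-.013),(.125,.013)): print(h,x,proj('side',t-[0,0,.1797-h]+x*ex).round(1))
E
```

```text
bowl,mouth,disc top [[318.6 172.4]
 [317.7 194. ]
 [316.4 222.4]]
0.501 mid [[317.8 194.3]] caps [array([315.9, 197. ]), array([319.6, 191.8])]
0.503 mid [[316.8 194.2]] caps [array([315. , 196.9]), array([318.6, 191.7])]
0.505 mid [[315.9 194.1]] caps [array([314. , 196.8]), array([317.7, 191.6])]
0.507 mid [[315. 194.]] caps [array([313.1, 196.7]), array([316.8, 191.5])]
0.125 -0.013 [[324.5 179.1]]
0.125 0.013 [[312.2 177.9]]
```

>>> step_arm:
  steps:
    - [[0,0,0.1],0]
    - [[0,0,0.05],0]
    - [[0.2,0,0],0]
    - [[0.3,0,0],0]
    - [[0.3,0,0],0]
    - [[0.2,0,0],0]
    - [[0,0,0],0]
    - [[0,0,0],0]
    - [[0,0,0],0]

```text
time_s: 12.63
tcp_pos: [0.5044, 0.1136, 0.2647]
eef_rot: [-127.2, 90.0, -135.9]
contact_force: [-1.1, 1.4, -2.4]
gripper_width: 0.0115
```

```bash
python3 - <<'E'
from h import *
plan((.505,.112,.2837),81.3)
s=get_state();print(s['contact_force'],s['moment'])
b=capture('side')
cv2.imwrite('pics/b3.png',cv2.resize(b[150:240,260:380],(800,600),interpolation=cv2.INTER_CUBIC))
E
```

```text
pos [0.5044 0.1136 0.2647] toolframe shift units [-0.95 -0.07  0.04]
jaw yaw 81.3 x axis [-1.e-04 -1.e-04 -1.e+00] z axis [ 0.989 -0.151 -0.   ] j [  34.5    4.8  -17.3    0.   -67.9 -133.2] t 12.6333
turn units (tool x, down => negative of yaw):  0.0
[-1.11167496  1.43743872 -2.44507682] [ 0.21491804  0.34807094 -0.02755176]
```

View pics/b3.png

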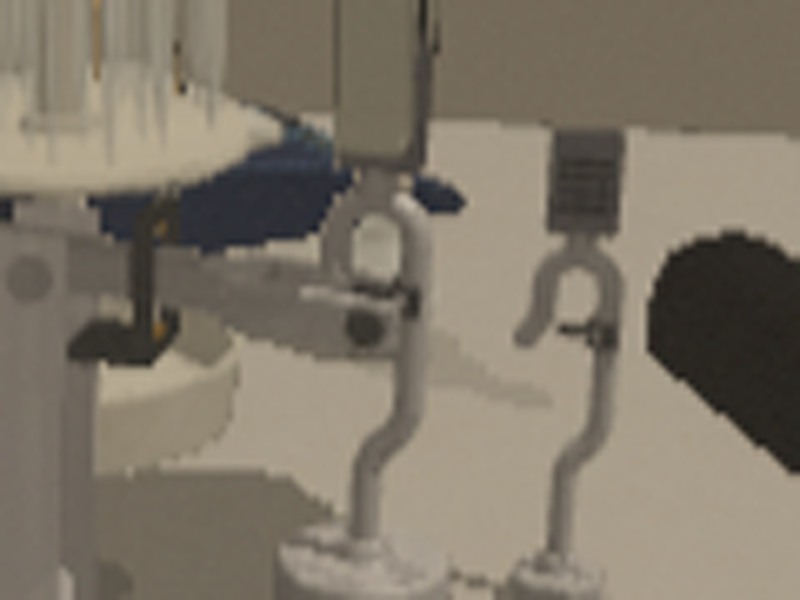

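```bash
python3 - <<'E'
from h import *
a=capture('scene');b=capture('wrist')
s=get_state();print(s['contact_force'],s['moment'])
cv2.imwrite('pics/b4.png',cv2.resize(a[190:250,260:340],(800,600),interpolation=cv2.INTER_CUBIC))
cv2.imwrite('pics/b5.png',cv2.resize(b[100:400,150:400],(500,600),interpolation=cv2.INTER_CUBIC))
E
```

```text
[-1.38857642  0.69371846 -2.56497936] [0.12472346 0.45155503 0.00791753]
```

View pics/b4.png

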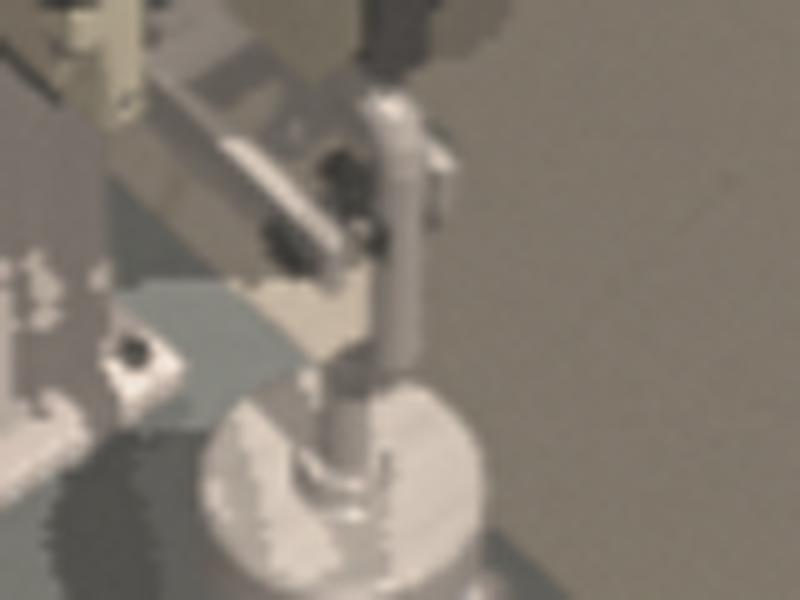

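View pics/b5.png

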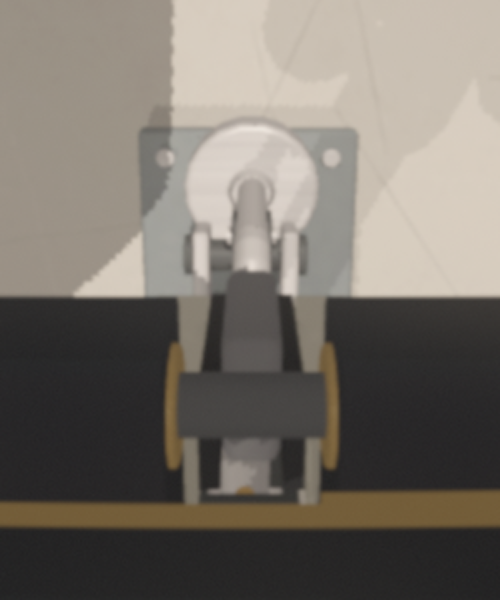

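```bash
python3 - <<'E'
from h import *
s=get_state();R=toolR(s);t=s['tcp_pos']
w=lambda u,v:(150+u/2-.25,100+v/2-.25)
for z in (.187,.189,.191,.195):
    a=onz('wrist',w(188,254),z);b=onz('wrist',w(304,255),z)
    print(z,((a+b)/2).round(4),(R.T@((a+b)/2-t)*1000).round(1),np.linalg.norm(a-b))
for x in (.498,.501,.504,.507):print(x,proj('side',[[x,.1125-.151*(x-.505)+.018,.189]]).round(1))
print(get_state()['contact_force'])
E
```

```text
0.187 [0.505  0.1133 0.187 ] [77.7 -0.2  0.6] 0.03656223324403181
0.189 [0.5043 0.1135 0.189 ] [75.7 -0.1 -0.1] 0.036223962697444455
0.191 [0.5036 0.1136 0.191 ] [73.7 -0.1 -0.8] 0.035885692150857094
0.195 [0.5022 0.1138 0.195 ] [69.7 -0.1 -2.2] 0.03520915105768232
0.498 [[318.6 200. ]]
0.501 [[317.1 199.8]]
0.504 [[315.7 199.7]]
0.507 [[314.3 199.5]]
[-1.38857642  0.69371846 -2.56497936]
```

>>> step_arm:
  steps:
    - [[0.15,0,0],0]
    - [[0.15,0,0],0]
    - [[0,0,0],0]
    - [[0,0,0],0]

```text
time_s: 13.12
tcp_pos: [0.5045, 0.1136, 0.2586]
eef_rot: [-3.1, 90.0, -11.8]
contact_force: [-1.7, 0.3, 0.4]
gripper_width: 0.0119
```

>>> step_arm:
  steps:
    - [[0.1,0,0],0]
    - [[0.1,0,0],0]
    - [[0,0,0],0]
    - [[0,0,0],0]

```text
time_s: 13.45
tcp_pos: [0.5046, 0.1136, 0.2547]
eef_rot: [8.5, 90.0, -0.2]
contact_force: [-0.8, 0.2, 0.1]
gripper_width: 0.0114
```

```bash
python3 - <<'E'
from h import *
b=capture('side');a=capture('wrist')
s=get_state();print(s['tcp_pos'],s['contact_force'],s['moment'])
cv2.imwrite('pics/b6.png',np.hstack([cv2.resize(b[150:240,280:370],(600,600),interpolation=cv2.INTER_CUBIC),cv2.resize(a[180:300,235:275],(200,600),interpolation=cv2.INTER_CUBIC)]))
E
```

```text
[0.50462412 0.11360684 0.25477074] [-0.18573773  0.51031799  0.31394891] [-0.05893361  0.21389418 -0.05093641]
```

View pics/b6.png

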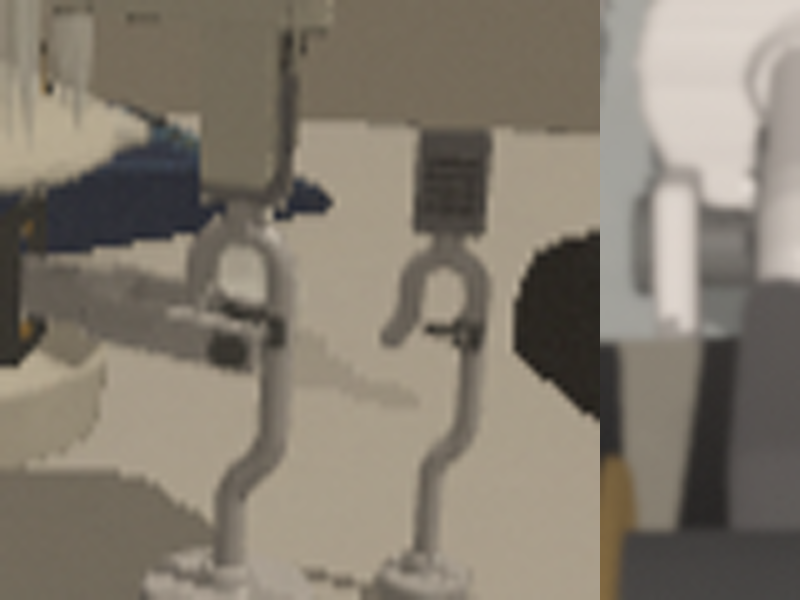

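>>> step_arm:
  steps:
    - [[0.1,0,0],0]
    - [[0.1,0,0],0]
    - [[0,0,0],0]
    - [[0,0,0],0]

```text
time_s: 13.88
tcp_pos: [0.5047, 0.1136, 0.2507]
eef_rot: [14.8, 90.0, 6.1]
contact_force: [-0.6, -0.3, 2.1]
gripper_width: 0.0114
```

>>> step_arm:
  steps:
    - [[0.1,0,0],0]
    - [[0.1,0,0],0]
    - [[0,0,0],0]
    - [[0,0,0],0]

```text
time_s: 14.22
tcp_pos: [0.5043, 0.1137, 0.2465]
eef_rot: [143.5, 90.0, 134.8]
contact_force: [0.5, 0.9, 2.6]
gripper_width: 0.0118
```

```bash
python3 - <<'E'
from h import *
b=capture('side');a=capture('wrist')
s=get_state();print(s['tcp_pos'],s['contact_force'],s['moment'])
cv2.imwrite('pics/b7.png',np.hstack([cv2.resize(b[150:240,280:370],(600,600),interpolation=cv2.INTER_CUBIC),cv2.resize(a[180:300,235:275],(200,600),interpolation=cv2.INTER_CUBIC)]))
E
```

```text
[0.50432145 0.11370502 0.24655248] [-0.5335195   0.47106096  3.52456569] [0.25285601 0.31222994 0.05905205]
```

View pics/b7.png

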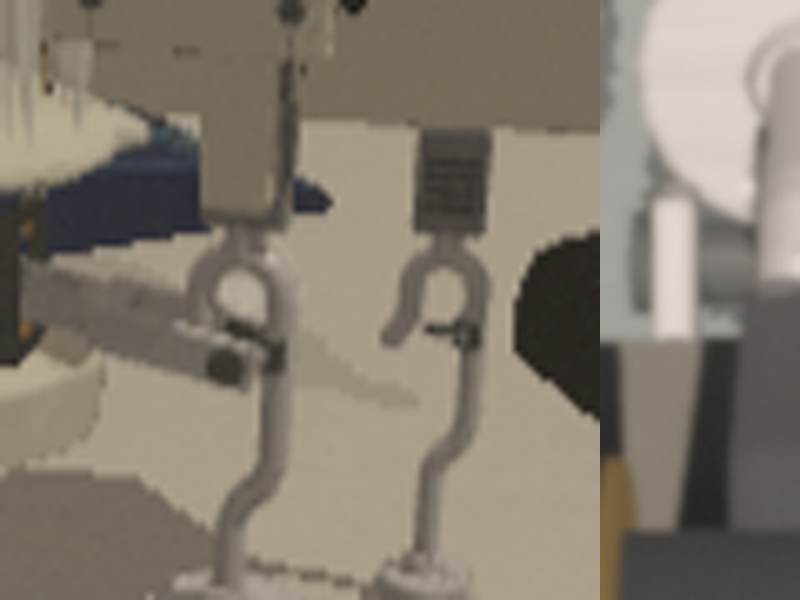

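>>> step_arm:
  steps:
    - [[0.1,0,0],0]
    - [[0.05,0,0],0]
    - [[0,0,0],0]
    - [[0,0,0],0]

```text
time_s: 14.65
tcp_pos: [0.5042, 0.1136, 0.2434]
eef_rot: [-174.0, 90.0, 177.3]
contact_force: [-0.3, 0.2, 4.2]
gripper_width: 0.0113
```

>>> step_arm:
  steps:
    - [[0.1,0,0],0]
    - [[0.05,0,0],0]
    - [[0,0,0],0]
    - [[0,0,0],0]

```text
time_s: 14.98
tcp_pos: [0.5041, 0.1135, 0.2404]
eef_rot: [-161.7, 90.0, -170.4]
contact_force: [-2.5, 0.9, 4.9]
gripper_width: 0.012
```

```bash
python3 - <<'E'
from h import *
b=capture('side');a=capture('wrist')
s=get_state();print(s['tcp_pos'],s['contact_force'],s['moment'])
cv2.imwrite('pics/b8.png',np.hstack([cv2.resize(b[150:240,280:370],(600,600),interpolation=cv2.INTER_CUBIC),cv2.resize(a[180:300,235:275],(200,600),interpolation=cv2.INTER_CUBIC)]))
E
```

```text
[0.50410394 0.1135388  0.24041936] [-3.07681434  1.14031983  4.41032919] [ 3.98042167e-01  1.35375834e+00 -1.13275271e-03]
```

View pics/b8.png

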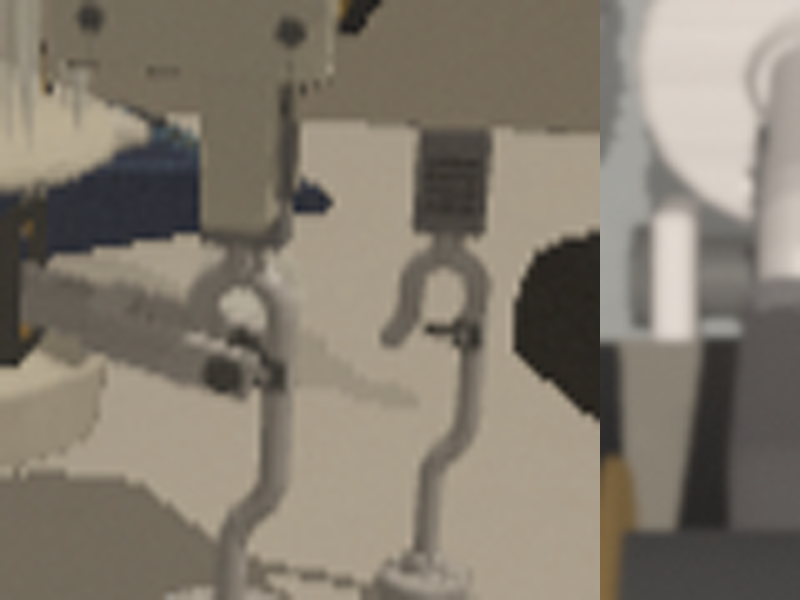

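>>> step_arm:
  steps:
    - [[0.1,0,0],0]
    - [[0.05,0,0],0]
    - [[0,0,0],0]
    - [[0,0,0],0]

```text
time_s: 15.42
tcp_pos: [0.504, 0.1135, 0.2373]
eef_rot: [-155.3, 89.9, -164.0]
contact_force: [-4.8, 0.4, 4.2]
gripper_width: 0.0115
```

```bash
python3 - <<'E'
from h import *
b=capture('side');a=capture('wrist')
s=get_state();print(s['tcp_pos'],s['contact_force'],s['moment'])
cv2.imwrite('pics/b9.png',np.hstack([cv2.resize(b[150:240,280:370],(600,600),interpolation=cv2.INTER_CUBIC),cv2.resize(a[180:300,235:275],(200,600),interpolation=cv2.INTER_CUBIC)]))
E
```

```text
[0.50400618 0.11347794 0.23737864] [-4.87913108  0.9501489   4.86231996] [0.4045966  1.97439262 0.00675412]
```

View pics/b9.png

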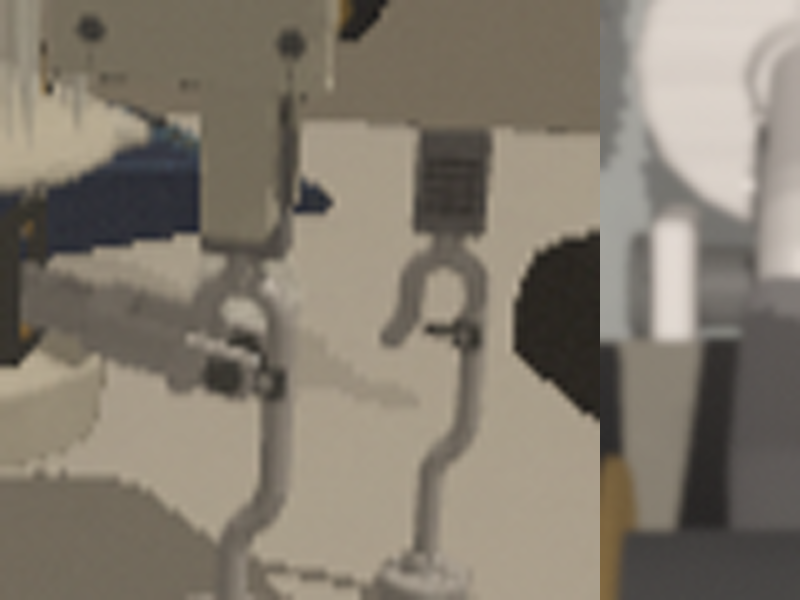

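>>> step_arm:
  steps:
    - [[0.1,0,0],0]
    - [[0.05,0,0],0]
    - [[0,0,0],0]
    - [[0,0,0],0]

```text
time_s: 15.85
tcp_pos: [0.5036, 0.1134, 0.2339]
eef_rot: [-157.1, 89.9, -165.9]
contact_force: [-6.3, 0.9, 1.4]
gripper_width: 0.0118
```

```bash
python3 - <<'E'
from h import *
b=capture('side');a=capture('wrist')
s=get_state();print(s['tcp_pos'],s['contact_force'],s['moment'])
cv2.imwrite('pics/b10.png',np.hstack([cv2.resize(b[150:240,280:370],(600,600),interpolation=cv2.INTER_CUBIC),cv2.resize(a[180:300,235:275],(200,600),interpolation=cv2.INTER_CUBIC)]))
E
```

```text
[0.50313018 0.11327235 0.233259  ] [-1.11001564 -0.85228712 -3.83304259] [-0.29092499  0.15800959  0.00706425]
```

View pics/b10.png

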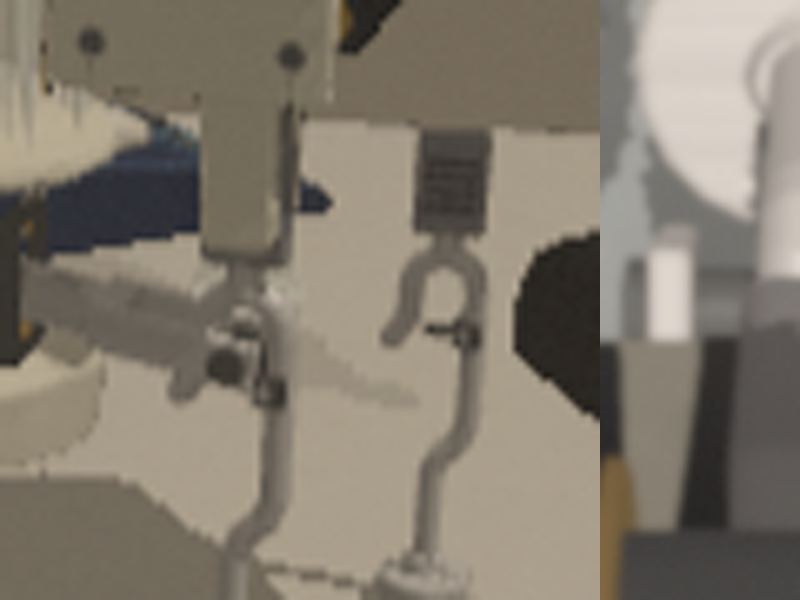

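>>> step_arm:
  steps:
    - [[0,0,0],0]
    - [[0,0,0],0]
    - [[0,0,0],0]
    - [[0,0,0],0]

```text
time_s: 16.28
tcp_pos: [0.5043, 0.1134, 0.2342]
eef_rot: [-135.5, 90.0, -144.2]
contact_force: [-3.0, -0.3, -1.9]
gripper_width: 0.0119
```

```bash
python3 - <<'E'
from h import *
b=capture('side');a=capture('wrist')
s=get_state();print(s['tcp_pos'],s['contact_force'],s['moment'])
cv2.imwrite('pics/b11.png',np.hstack([cv2.resize(b[150:240,280:370],(600,600),interpolation=cv2.INTER_CUBIC),cv2.resize(a[180:300,235:275],(200,600),interpolation=cv2.INTER_CUBIC)]))
E
```

```text
[0.50429546 0.11340996 0.23437845] [-3.03430781 -1.22816396 -1.63352845] [-0.25640628  1.20154262  0.01331804]
```

View pics/b11.png

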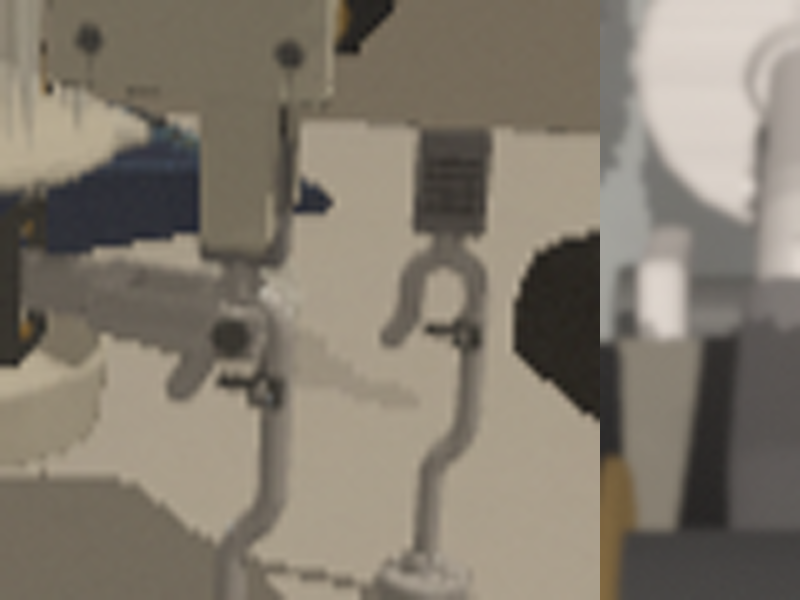

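>>> step_arm:
  steps:
    - [[0,0,-0.05],0]
    - [[0,0,-0.05],0]
    - [[0.1,0,0],0]
    - [[0.1,0,0],0]
    - [[0,0,0],0]
    - [[0,0,0],0]
    - [[0,0,0],0]

```text
time_s: 16.97
tcp_pos: [0.5033, 0.1141, 0.2311]
eef_rot: [24.2, 89.9, 15.5]
contact_force: [4.3, -1.4, -0.2]
gripper_width: 0.0116
```

```bash
python3 - <<'E'
from h import *
b=capture('side');a=capture('wrist')
s=get_state();print(s['tcp_pos'],s['contact_force'],s['moment'])
cv2.imwrite('pics/b12.png',np.hstack([cv2.resize(b[150:240,280:370],(600,600),interpolation=cv2.INTER_CUBIC),cv2.resize(a[180:300,235:275],(200,600),interpolation=cv2.INTER_CUBIC)]))
E
```

```text
[0.50326643 0.11414438 0.23106531] [ 5.55383435 -0.68627883  0.27392052] [-0.55160573 -2.02894645  0.00755925]
```

View pics/b12.png

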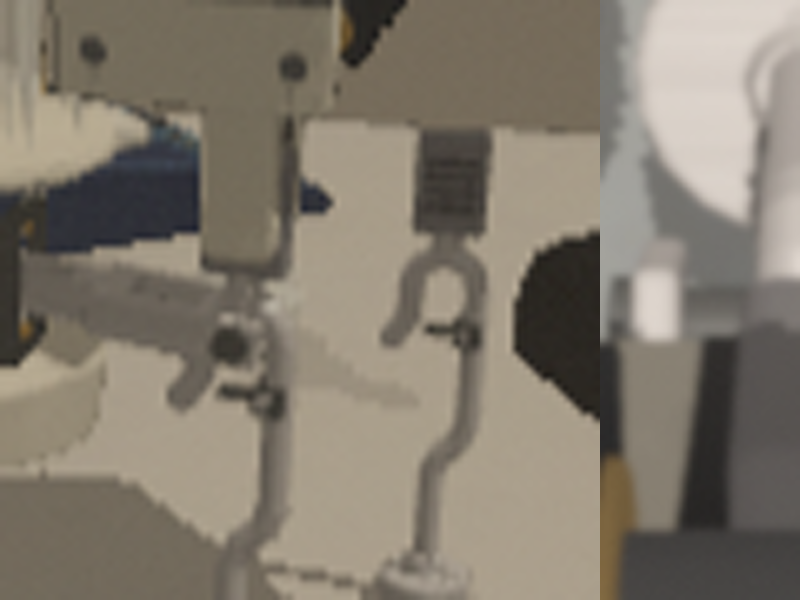

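>>> step_arm:
  steps:
    - [[0,0,0.05],0]
    - [[-0.2,0,0],0]
    - [[-0.2,0,0],0]
    - [[-0.2,0,0.02],0]
    - [[-0.2,0,0],0]
    - [[-0.2,0,0],0]
    - [[-0.1,0,0],0]
    - [[0,0,0],0]
    - [[0,0,0],0]

```text
time_s: 17.82
tcp_pos: [0.5036, 0.1136, 0.2525]
eef_rot: [173.9, 90.0, 165.2]
contact_force: [-0.2, 0.3, -5.7]
gripper_width: 0.0118
```

```bash
python3 - <<'E'
from h import *
b=capture('side');a=capture('wrist')
s=get_state();print(s['tcp_pos'],s['contact_force'],s['moment'])
cv2.imwrite('pics/b13.png',np.hstack([cv2.resize(b[150:240,280:370],(600,600),interpolation=cv2.INTER_CUBIC),cv2.resize(a[180:300,235:275],(200,600),interpolation=cv2.INTER_CUBIC)]))
E
```

```text
[0.50358057 0.11360265 0.25226274] [ 0.02631015 -0.71318746 -5.76756427] [ 0.03608347 -0.01741278  0.03690499]
```

View pics/b13.png

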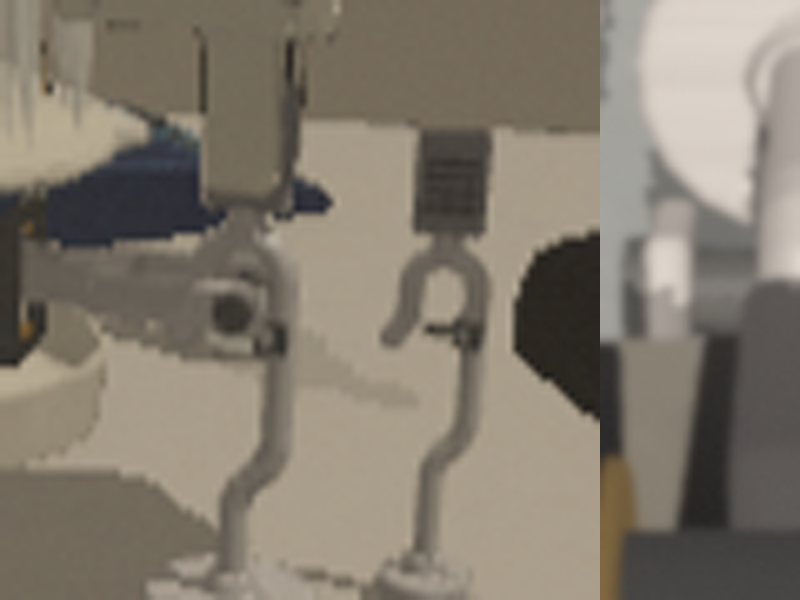

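>>> step_arm:
  steps:
    - [[-0.1,0,0],0]
    - [[-0.1,0,0],0]
    - [[-0.1,0,0],0]
    - [[-0.1,0,0],0]
    - [[0,0,0],0]
    - [[0,0,0],0]

```text
time_s: 18.42
tcp_pos: [0.5036, 0.1136, 0.2604]
eef_rot: [-163.7, 90.0, -172.4]
contact_force: [0.2, -0.7, -7.7]
gripper_width: 0.0115
```

```bash
python3 - <<'E'
from h import *
b=capture('side');a=capture('wrist')
s=get_state();print(s['tcp_pos'],s['contact_force'],s['moment'])
cv2.imwrite('pics/b14.png',np.hstack([cv2.resize(b[150:240,280:370],(600,600),interpolation=cv2.INTER_CUBIC),cv2.resize(a[180:300,235:275],(200,600),interpolation=cv2.INTER_CUBIC)]))
E
```

```text
[0.50358399 0.11360097 0.26030278] [-1.52184402  0.38567491 -7.44880357] [-0.03345437  0.3235285   0.04396046]
```

View pics/b14.png

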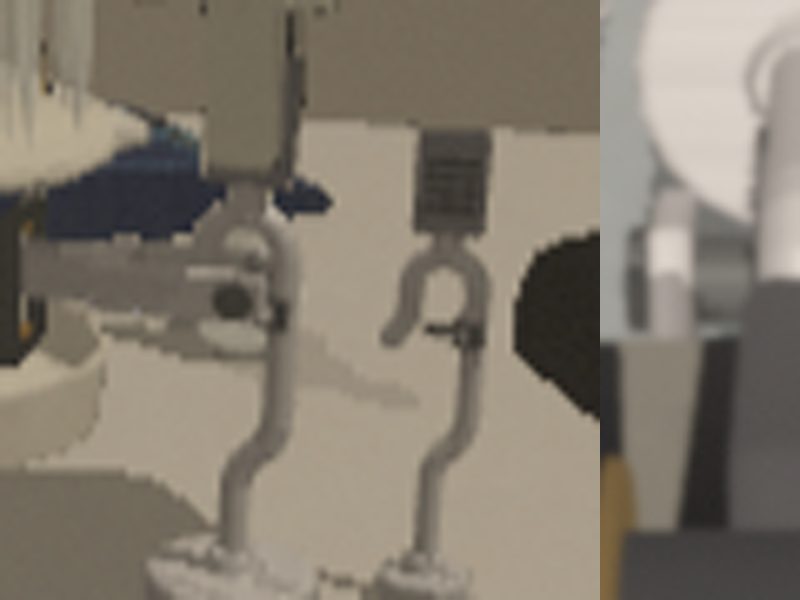

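>>> step_arm:
  steps:
    - [[-0.1,0,0],0]
    - [[-0.05,0,0],0]
    - [[0,0,0],0]
    - [[0,0,0],0]
    - [[0,0,0],0]
    - [[0,0,0],0]

```text
time_s: 19.02
tcp_pos: [0.5037, 0.1136, 0.2634]
eef_rot: [-148.8, 90.0, -157.5]
contact_force: [-0.5, 0.1, -8.9]
gripper_width: 0.0117
```

```bash
python3 - <<'E'
from h import *
b=capture('side');a=capture('wrist')
s=get_state();print(s['tcp_pos'],s['contact_force'],s['moment'])
cv2.imwrite('pics/b15.png',np.hstack([cv2.resize(b[150:240,280:370],(600,600),interpolation=cv2.INTER_CUBIC),cv2.resize(a[180:300,235:275],(200,600),interpolation=cv2.INTER_CUBIC)]))
E
```

```text
[0.50365587 0.11363696 0.26343152] [-0.87936471 -0.38208206 -9.22492282] [-0.18961178  0.56397022  0.00738515]
```

View pics/b15.png

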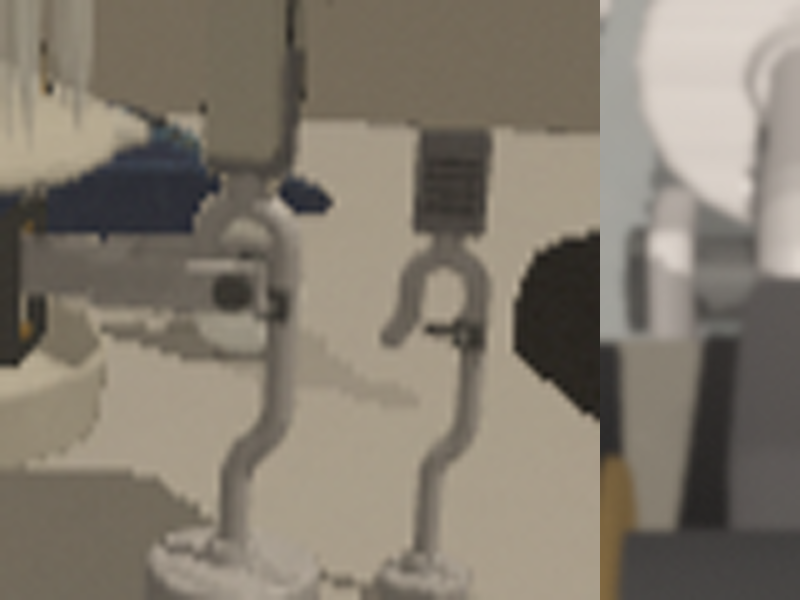

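>>> step_arm:
  steps:
    - [[0.2,0,0],0]
    - [[0.2,0,0],0]
    - [[0.2,0,0],0]
    - [[0.2,0,0],0]
    - [[0.2,0,0],0]
    - [[0.2,0,0],0]
    - [[0.15,0,0],0]
    - [[0.1,0,0],0]
    - [[0.05,0,0],0]
    - [[0,0,0],0]
    - [[0,0,0],0]
    - [[0,0,0],0]

```text
time_s: 20.12
tcp_pos: [0.5041, 0.1138, 0.2339]
eef_rot: [26.2, 90.0, 17.5]
contact_force: [0.5, 0.8, -1.7]
gripper_width: 0.0117
```

```bash
python3 - <<'E'
from h import *
b=capture('side');a=capture('wrist')
s=get_state();print(s['tcp_pos'],s['contact_force'],s['moment'])
E
```

```text
[0.50404451 0.11374156 0.23387828] [ 0.12589923 -0.09202309 -1.12748617] [-0.06718759  0.00343693  0.02410952]
```

>>> step_arm:
  steps:
    - [[0.1,0,0],0]
    - [[0.02,0,0],0]
    - [[0,0,0],0]
    - [[0,0,0],0]
    - [[0,0,0],0]

```text
time_s: 20.63
tcp_pos: [0.5041, 0.1138, 0.2314]
eef_rot: [20.6, 90.0, 11.9]
contact_force: [0.5, -0.3, -1.0]
gripper_width: 0.0119
```

```bash
python3 - <<'E'
from h import *
b=capture('side');a=capture('wrist')
s=get_state();print(s['tcp_pos'],s['contact_force'],s['moment'],get_state()['contact_force'])
cv2.imwrite('pics/b16.png',np.hstack([cv2.resize(b[150:240,280:370],(600,600),interpolation=cv2.INTER_CUBIC),cv2.resize(a[180:300,235:275],(200,600),interpolation=cv2.INTER_CUBIC)]))
E
```

```text
[0.50408683 0.11373843 0.23136827] [ 0.24905512 -0.22936196 -0.10770264] [-0.09278925 -0.50754478  0.00996263] [ 0.24905512 -0.22936196 -0.10770264]
```

View pics/b16.png

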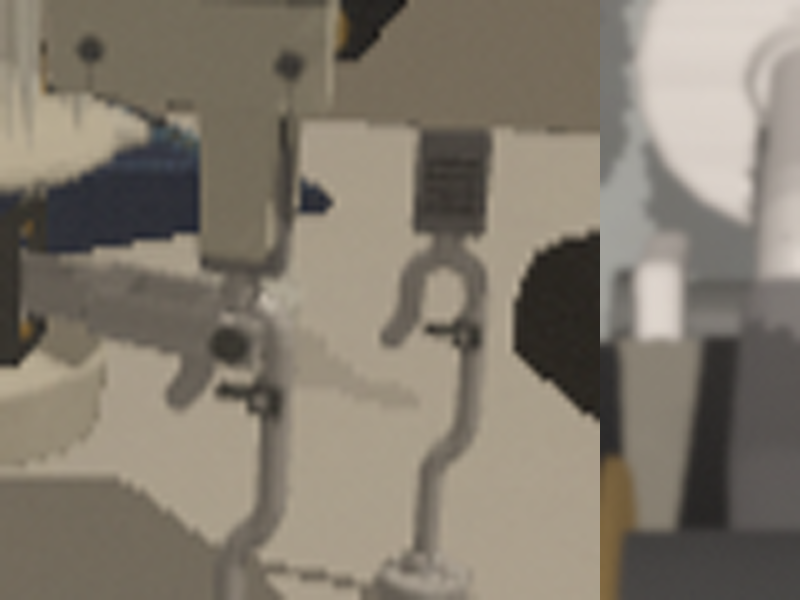

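>>> step_arm:
  steps:
    - [[0,0,0],0]
    - [[0,0,0],0]
    - [[0,0,0],0]
    - [[0,0,0],0]
    - [[0,0,0],0]
    - [[0,0,0],0]
    - [[0,0,0],0]
    - [[0,0,0],0]
    - [[0,0,0],0]
    - [[0,0,0],0]
  fingers: 0.45
  grip_force: 10

```text
time_s: 21.57
tcp_pos: [0.5038, 0.1137, 0.2312]
eef_rot: [-168.5, 90.0, -177.2]
contact_force: [-0.5, 0.3, -0.1]
gripper_width: 0.0485
```

```bash
python3 - <<'E'
from h import *
b=capture('side');a=capture('wrist')
s=get_state();print(s['tcp_pos'],s['contact_force'],s['moment'],s['gripper_width'])
cv2.imwrite('pics/b17.png',np.hstack([cv2.resize(b[150:240,280:370],(600,600),interpolation=cv2.INTER_CUBIC),cv2.resize(a[180:300,235:275],(200,600),interpolation=cv2.INTER_CUBIC)]))
E
```

```text
[0.50379889 0.11367258 0.23114867] [ 0.02581526 -0.00201819  0.34716842] [ 0.01156278 -0.05080394  0.01478655] 0.04791748517298141
```

View pics/b17.png

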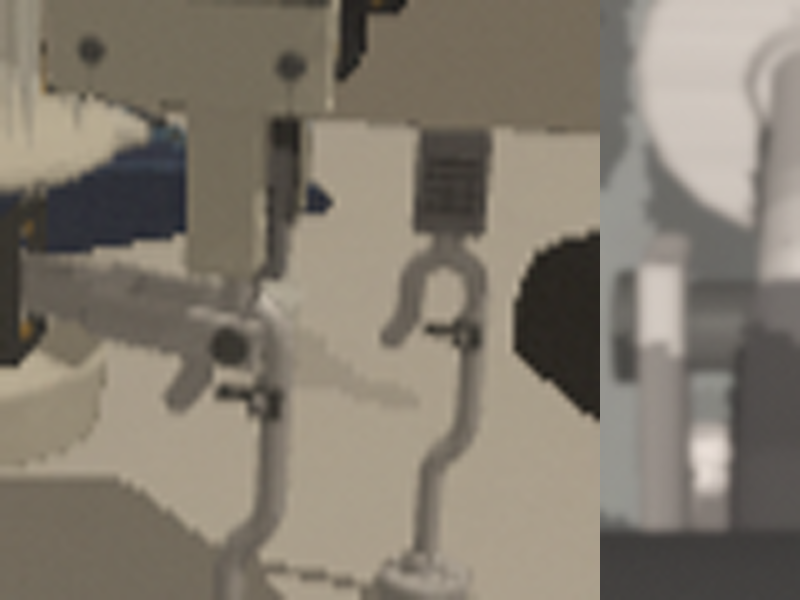

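>>> step_arm:
  steps:
    - [[-0.3,0,0],0]
    - [[-0.5,0,0],0]
    - [[-0.7,0,0],0]
    - [[-0.8,0,0],0]
    - [[-0.8,0,0],0]
    - [[-0.8,0,0],0]
    - [[-0.8,0,0],0]
    - [[-0.8,0,0],0]
    - [[-0.5,0,0],0]
    - [[0,0,0],0]
    - [[0,0,0],0]
    - [[0,0,0],0]
    - [[0,0,0],0]
    - [[0,0,0],0]

```text
time_s: 22.83
tcp_pos: [0.5035, 0.1136, 0.3503]
eef_rot: [-142.8, 89.9, -151.5]
contact_force: [0.2, 0.5, -0.7]
gripper_width: 0.0481
```

```bash
python3 - <<'E'
from h import *
s=get_state();print(s['tcp_pos'],s['contact_force'],s['time_s'])
a=capture('scene');b=capture('side');w=capture('wrist')
for i in range(10): capture('wrist')
b2=capture('side');w2=capture('wrist');print(cv2.absdiff(b,b2)[150:260,270:370].max(),cv2.absdiff(b,b2)[150:260,270:370].mean(),cv2.absdiff(b,b2)[300:,:].mean())
cv2.imwrite('pics/f1.png',np.hstack([cv2.resize(b2[130:280,250:400],(400,400),interpolation=cv2.INTER_CUBIC),cv2.resize(w2[60:360,130:430],(400,400),interpolation=cv2.INTER_CUBIC)]))
cv2.imwrite('pics/f2.png',a)
print(get_state()['time_s'])
E
```

```text
[0.50354569 0.11356922 0.35030129] [ 0.23432859  0.52814229 -0.69806801] 22.8333
39 0.759969696969697 0.672063492063492
23.5833
```

View pics/f1.png

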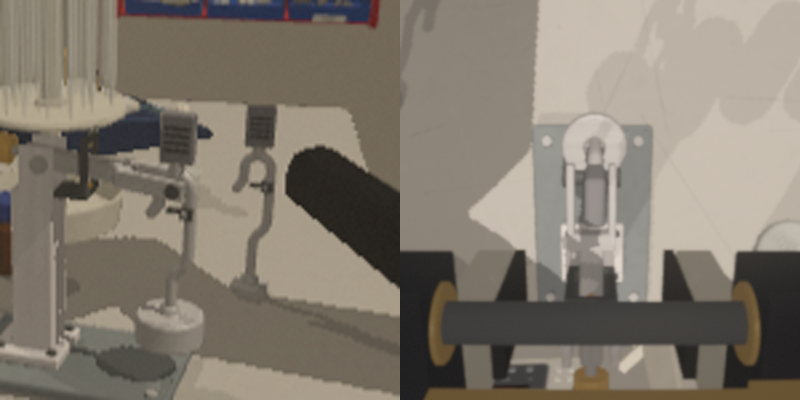

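View pics/f2.png

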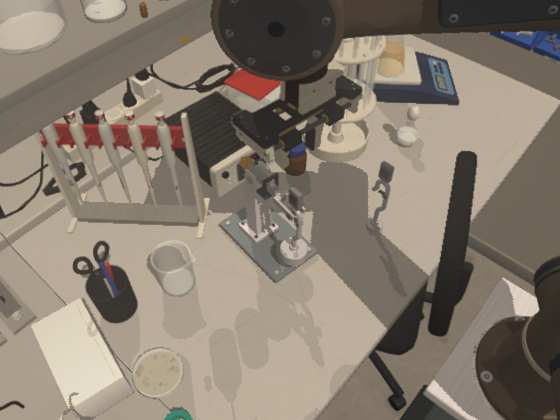

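>>> step_arm:
  steps:
    - [[-0.3,0,0],0]
    - [[0,0,0],0]
    - [[0,0,0],0]
    - [[0,0,0],0]
    - [[0,0,0],0]
    - [[0,0,0],0]
    - [[0,0,0],0]
    - [[0,0,0],0]
    - [[0,0,0],0]
    - [[0,0,0],0]
    - [[0,0,0],0]
    - [[0,0,0],0]
    - [[0,0,0],0]
    - [[0,0,0],0]
    - [[0,0,0],0]
    - [[0,0,0],0]
    - [[0,0,0],0]
    - [[0,0,0],0]
    - [[0,0,0],0]
    - [[0,0,0],0]

```text
time_s: 25.25
tcp_pos: [0.5038, 0.1137, 0.3572]
eef_rot: [-122.1, 90.0, -130.8]
contact_force: [-0.7, 0.3, 0.9]
gripper_width: 0.0484
```

>>> step_arm:
  steps:
    - [[0,0,0],0]
    - [[0,0,0],0]
    - [[0,0,0],0]
    - [[0,0,0],0]
    - [[0,0,0],0]
    - [[0,0,0],0]
    - [[0,0,0],0]
    - [[0,0,0],0]
    - [[0,0,0],0]
    - [[0,0,0],0]
    - [[0,0,0],0]
    - [[0,0,0],0]
    - [[0,0,0],0]
    - [[0,0,0],0]
    - [[0,0,0],0]
    - [[0,0,0],0]
    - [[0,0,0],0]
    - [[0,0,0],0]
    - [[0,0,0],0]
    - [[0,0,0],0]

```text
time_s: 26.92
tcp_pos: [0.5038, 0.1137, 0.3572]
eef_rot: [52.1, 90.0, 43.4]
contact_force: [0.0, 0.9, -0.4]
gripper_width: 0.0484
```

```bash
python3 - <<'E'
from h import *
F=[capture('side').astype(int) for i in range(14)]
for f in F[1:]:
    d=abs(f-F[0]);print(d[150:260,270:370].max(),d[300:,:].max(),end='; ')
b=F[-1].astype(np.uint8);a=np.array(cv2.imread('pics/side0.png'))
cv2.imwrite('pics/f3.png',cv2.resize(b[150:240,270:390],(800,600),interpolation=cv2.INTER_CUBIC))
print(get_state()['time_s'])
E
```

```text
6 7; 7 6; 6 7; 6 7; 6 7; 6 6; 8 7; 6 8; 7 7; 6 7; 7 7; 7 7; 6 7; 27.6167
```

View pics/f3.png

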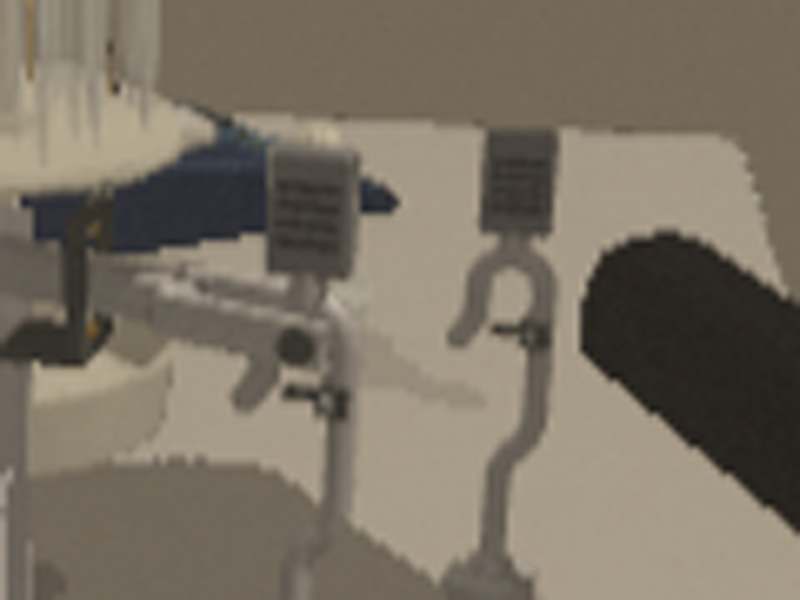

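The weight is hanging still: frame-to-frame differences are down to image noise. The pin is in the bowl and the latch is shut below it. The small weight, beaker and jar are where they were.

```bash
python3 -c "
from plant import *
print(close_job())"
```

```text
the job is handed in; nothing more can be done
None
```

The large weight is hanging on the beam pin with its latch shut, and the job is handed in at about 27.6 s of robot time.

- **Hooking on:** I took the large weight by its tab and turned it to line up with the stand. I brought the hook in level over the pin and pressed down. The beam yielded about 20 mm (10–11 N), short of the limit of about 28 mm. The latch then snapped shut, and I pressed on until the pin was home in the bowl.
- **Tug:** I pulled up until the latch lifted the beam about 6–7 mm (about 3 N, roughly -0.06 rad). I then lowered it to near-zero wrist force, let go and moved clear.
- **Last checks:** In the side view the latch is shut below the pin and the pin sits at the top of the hook. Fourteen frames taken in a row differed only by image noise, so the weight is still. The beaker, jar and small weight look unmoved in the pictures, though I did not re-measure them.
- **Disagreements:**
  - The pin met the latch a few millimetres earlier than the given dimensions suggest. That is about what the camera calibration error and a slight tilt of the held weight would explain.
  - Just after the snap the hook sat about 1 mm off-centre and pushed sideways on the pin with up to 5.6 N. I corrected it to near zero before letting go.

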